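# Put the toppled spice rack back in order

### The arm

A 6-joint arm with a two-finger parallel gripper is mounted at the origin on a cart in front of the work surface, level with it; the furniture and walls round the work are solid. World frame = base frame: x ahead of the robot, y to its left, z up, the work surface at z = 0. Lengths are in mm, angles in rad, forces in N, time in s.
With the tool pointing down it reaches from about 400 to 925 mm from the base axis. Payload 12.5 kg.
Tool frame: the origin (TCP) lies at the very end of the fingers, on their centre line; the grasp point (between the pads) lies 19 mm behind it; z points along the fingers, y is the line along which they close (so a half turn about z gives the same grasp; the last joint's range is limited). The gripper opens to 95 mm and grips with 3 to 60 N. Pads are 20 mm wide; open, the fingers measure 119 mm over their backs; the gripper's body (75 mm by 180 mm) begins 59 mm behind the grasp point.
Start: joints at [1.222, 0.491, 1.559, -0, 1.092, -0.106], TCP at [150.245, 606.69, 214.661] pointing down, gripper open.
Joint ranges: [-3.1, 3.1], [-0.84, 2.19], [0.05, 2.79], [-1.13, 4.28], [0.06, 2.93], [-2.69, 2.69]. Speed limits (rad/s): [2.22, 2.22, 2.79, 3.14, 3.14, 3.14].

### API

Orientations are given as [roll, pitch, yaw] about the fixed x, y, z axes, in that order (R = Rz(yaw) Ry(pitch) Rx(roll)).
In Python, from cell import state, imaging, env, spot_in, mark_of gives the robot as it stands. The module is installed in compiled form; this text tells all that it offers.
- The arm moves only by the tool step_arm, never from a script. Its argument "increments" is a list of rows, each an object with "slide": the shift along the tool's x, y, z in m, a list of three; "roll": the turn about the tool's z in rad. A call has 1 to 5 rows; each row is the pose to reach, as a shift and turn from the pose commanded when the call began, along the tool's axes at that moment; what a row does not reach only later rows make up. A row lasts 1/8 s, in which the tool goes at most 62.5 mm and 10.7 degrees, less where a joint would pass 70% of its speed; a pose out of reach is approached as far as the arm can. A call with a gripper value outside its range is refused whole. "fingers" is the opening, from 0 (shut) to 1 (fully open), set as the call begins (left out, the last holds). The fingers move at their own pace and stop on an object; the grip force is fixed at half the most. Time passes only in rows, so rows that repeat a pose let the fingers close. It gives the time, the measured TCP pose, the force, the opening and the grip force at its end, in the units of the state.
- state(): the state, without advancing time (a new reading comes with each control period).
- imaging.read_camera(name): name is "scene" or "top"; returns a dict with "color" (420x560x3 uint8, red, green, blue), "z_map" (420x560 float32, mm along the optical axis (not along the pixel's ray), 0 where there is no reading), "intrinsics" (3x3 intrinsics, pixels), "distortion" ([k1, k2, p1, p2, k3] as OpenCV has them; the pictures are not rectified), "camera_from_world" (4x4, takes a point from world to camera coordinates). Camera axes: x right, y up, looking along -z (the intrinsics and any distortion apply to the point x, -y, -z); pixel columns grow to the right and rows downward; lengths in mm; the calibration is good to about 2 mm. A picture is of the moment at which its call begins.
- env.job_done(): hands the job in; it is judged then, once.
Trained networks look in the newest picture that a camera, given by its name, has taken for a name from the list of things; names that differ only in an ending like _2 or _b are one class to them, and where a whole thing is asked for, a point or a joint stands for the part that bears it (a point fixed in the world has none). Each returns a list of dicts, best first, with "confidence" (0 to 1); they miss things now and then, are a little off and sometimes report something else, mostly with a low value. They report only what shows in the picture. A call takes as long as a camera call.
- spot_in(camera, target): "bbox" ([left, top, right, bottom] in pixels, round what is visible of it).
- mark_of(camera, target): "uv" ([column, row] in pixels: a listed point, or the origin of a listed thing).
The state is a dict: "t": time; "joints": joint angles; "qvel": joint speeds; "tau": joint torques, N m; "eef_pos": TCP position; "tcp_rot": TCP orientation; "ft_force": force on the tool from outside, world axes, zero at the start; "moment": the same for the moment, N m; "opening": opening from 0.0 (shut) to 1.0 (fully open); "grip_force": force on a finger pad.
Only numpy, scipy, OpenCV 4.12 (cv2) and the standard library are available. Lean on these libraries where they do the work, as an engineer would, in place of code of your own. Each camera call takes 0.05 s, during which the arm holds its last target. There are 200 camera calls.

### The job

The spice rack was left with its wire guard down and got knocked. Stand every one of its square glass spice jars upright in the rack's lane again, side by side, each turned so that its front label (the one with the picture) faces out through the rack's open front, including any that still stands there the wrong way round; then swing the wire guard fully up in front of them. Leave the other kitchen things where they are.

Things in the scene. Friction and masses are not known exactly. Their poses are not given: they have to be found in the camera images.
- rack: fixed wooden rack, one lane for jars: floor 8 mm thick, lane 52 mm wide (x -26..26 mm) and 280 mm long (y -140..140) between lips 5 mm thick whose tops are at z = 18 mm, wooden cheeks 12 mm thick and 74 mm high closing both ends. Origin: middle of its underside; z up, y along the lane, open front with the wire guard at -x, no back wall. Room for five jars at about 55 mm spacing
- guard (a joint): wire guard along the rack's front, hinged on the line x = -40 mm, z = 10 mm of the rack; 0 = fully up (upright, against its stop), grows as it swings down and forward to 1.3 rad. Stiff: stays where it is left; about 2 N at the bar moves it
- guard_bar (a point): middle of the guard's round top bar, 8 mm thick, 268 mm long along the rack's y, 50 mm from the hinge line. Fully up it is at rack x = -40, z = 60 mm, with only 10 to 15 mm between it and the jars; side wires 6 mm and a middle wire 4 mm thick join it to the hinge
- guard_hinge (a point): middle of the guard's hinge line, which runs along the rack's y
- jar_1: clear glass spice jar, rounded-square body 43.5 mm across its flats (51 mm over the corners), round grey cap 44 mm across, 109 mm tall, about 0.1 kg; origin: centre of its underside, z to the cap, front label on the -x side. Starts standing in the lane, at its right or left part, label to the front or not
- jar_2: clear glass spice jar, rounded-square body 43.5 mm across its flats (51 mm over the corners), round yellow cap 44 mm across, 100 mm tall, about 0.1 kg; origin: centre of its underside, z to the cap, front label on the -x side. Starts standing in the lane, at its right or left part, label to the front or not
- jar_3: clear glass spice jar, rounded-square body 43.5 mm across its flats (51 mm over the corners), round yellow cap 44 mm across, 100 mm tall, about 0.1 kg; origin: centre of its underside, z to the cap, front label on the -x side. If present it starts lying in the lane, along it, between the standing jars, axis 22 mm above its floor. Worktop right of the rack (y -0.2 to -0.06, x 0.4 to 0.6) is free to set jars down; a cooker 0.25 m high stands behind x = 0.55
- jar_4: clear glass spice jar, rounded-square body 43.5 mm across its flats (51 mm over the corners), round grey cap 44 mm across, 109 mm tall, about 0.1 kg; origin: centre of its underside, z to the cap, front label on the -x side. If present it starts lying on the worktop right of the rack, cap pointing away from the robot and to the right, towards the sink. Lying, its axis is 22 mm above the worktop
- jar_5: clear glass spice jar, rounded-square body 43.5 mm across its flats (51 mm over the corners), round yellow cap 44 mm across, 100 mm tall, about 0.1 kg; origin: centre of its underside, z to the cap, front label on the -x side. If present it starts lying on the worktop right of the rack, cap pointing away from the robot and to the right, towards the sink. Lying, its axis is 22 mm above the worktop
- jar_1_label (a point): middle of this jar's front label (the one with the coloured picture, on the flat at the jar's -x side; the flat opposite has a plain back label, the two others none)
- jar_2_label (a point): middle of this jar's front label (the one with the coloured picture, on the flat at the jar's -x side; the flat opposite has a plain back label, the two others none)
- jar_3_label (a point): middle of this jar's front label (the one with the coloured picture, on the flat at the jar's -x side; the flat opposite has a plain back label, the two others none)
- jar_4_label (a point): middle of this jar's front label (the one with the coloured picture, on the flat at the jar's -x side; the flat opposite has a plain back label, the two others none)
- jar_5_label (a point): middle of this jar's front label (the one with the coloured picture, on the flat at the jar's -x side; the flat opposite has a plain back label, the two others none)
- mug: small white cup with a handle, 60 x 87 x 50 mm, bystander; origin under its middle
- teaspoon: steel teaspoon, 137 x 28 x 13 mm, at the left back, bystander
- mill: glass salt mill, 44 mm across, 90 mm tall, in front of the sink, bystander; origin: centre of its underside
- pot: low round jar, 63 mm across, 34 mm high, behind the rack, bystander; origin: centre of its underside
- garlic: bulb of garlic, 60 mm, bystander; origin under its middle
- pegs: wooden clothes peg, 15 x 72 x 12 mm, bystander

How it is judged (in metres and radians):
At the end, for the whole second after the job is handed in: Every jar present stands upright (within 0.1 rad) on the lane's floor between the lips, its front label facing the rack's open front within 0.35 rad, at rest, and the guard is up to within 0.1 rad (angle between each of jar_1, jar_2, jar_3, jar_4, jar_5's own z axis and vertical below 0.1 rad and x of jar_1 in the frame of rack between -0.012 and 0.012 m and y of jar_1 in the frame of rack between -0.13 and 0.13 m and z of jar_1 in the frame of rack between 0.003 and 0.014 m and angle between the x axis of each of jar_1, jar_2, jar_3, jar_4, jar_5 and the x axis of rack, either way round below 0.35 rad and x of each of jar_1_label, jar_2_label, jar_3_label, jar_4_label, jar_5_label in the frame of rack below -0.008 m and linear speed of each of jar_1, jar_2, jar_3, jar_4, jar_5 below 0.02 m/s and x of jar_2 in the frame of rack between -0.012 and 0.012 m and y of jar_2 in the frame of rack between -0.13 and 0.13 m and z of jar_2 in the frame of rack between 0.003 and 0.014 m and x of jar_3 in the frame of rack between -0.012 and 0.012 m and y of jar_3 in the frame of rack between -0.13 and 0.13 m and z of jar_3 in the frame of rack between 0.003 and 0.014 m and x of jar_4 in the frame of rack between -0.012 and 0.012 m and y of jar_4 in the frame of rack between -0.13 and 0.13 m and z of jar_4 in the frame of rack between 0.003 and 0.014 m and x of jar_5 in the frame of rack between -0.012 and 0.012 m and y of jar_5 in the frame of rack between -0.13 and 0.13 m and z of jar_5 in the frame of rack between 0.003 and 0.014 m and value of joint guard below 0.1 rad); the robot touches nothing.
It fails at once if the teaspoon, mill, garlic or peg is pushed more than 4 cm away (distance of any of teaspoon, mill, garlic, pegs from where it was at the start of the episode above 0.04 m).
It fails at once if the mug or the low jar is pushed more than 10 cm away (distance of any of mug, pot from where it was at the start of the episode above 0.1 m).
Of jar_3, jar_4, jar_5 only 2 to 3 are there at a start; the rules pass over those that are not, and their reading is None.
At some moment in a run one of mug, pot may be knocked a few centimetres aside while the robot is not near it.
Once in a run the grip may slacken for a moment while it holds something.
It also fails if it takes over 210 s, if anything falls off the work surface, if the arm or the gripper's body presses on something with over 40 N, if the wrist force passes 120 N, or if a joint passes its speed limit or range.

## Working session

There is one attempt and no reset: what is moved stays moved. The work goes in short steps, Python scripts to look and compute and a tool call to move; the robot and the scene stay as the last step left them, time stands still between calls to the robot, and variables do not carry over. Pictures are saved under pics/ and viewed, at most 14 in all, crops included, and the job is handed in when it is done.

Besides the shell and the picture viewer there is one more tool, called after "Request:" as name(argument=value, ...) on one line, values as JSON. step_arm: Moves the arm, as the interface text tells. Its arguments: {"type":"object","properties":{"increments":{"type":"array"},"fingers":{"type":"number"}},"required":["increments"]}

```bash
mkdir -p pics
cat > h.py <<'E'
import numpy as np, cv2
from cell import state, imaging, env, spot_in, mark_of
def cam(n):
    return imaging.read_camera(n)
def save(img,f,crop=None,s=1):
    im=img['color'][:,:,::-1]
    if crop: l,t,r,b=crop; im=im[t:b,l:r]
    cv2.imwrite('pics/'+f,cv2.resize(im,None,fx=s,fy=s,interpolation=cv2.INTER_CUBIC))
def rays(img,uv):
    K=np.array(img['intrinsics'],float);D=np.array(img['distortion'],float)
    n=cv2.undistortPoints(np.array(uv,float).reshape(-1,1,2),K,D).reshape(-1,2)
    return np.c_[n[:,0],-n[:,1],-np.ones(len(n))]
def world(img,uv,z=None):
    """depth (z None) or intersect plane z"""
    T=np.linalg.inv(np.array(img['camera_from_world'],float)); d=rays(img,uv)
    if z is None:
        uvi=np.round(np.array(uv).reshape(-1,2)).astype(int); dep=img['z_map'][uvi[:,1],uvi[:,0]]
        return (d*dep[:,None])@T[:3,:3].T+T[:3,3]
    w=d@T[:3,:3].T; return T[:3,3]+w*((z-T[2,3])/w[:,2])[:,None]
def cloud(img):
    h,w=img['z_map'].shape; u,v=np.meshgrid(np.arange(w),np.arange(h))
    return world(img,np.c_[u.ravel(),v.ravel()]).reshape(h,w,3)
def proj(img,P):
    T=np.array(img['camera_from_world'],float);c=np.atleast_2d(P)@T[:3,:3].T+T[:3,3]
    c=c*[1,-1,-1]
    return cv2.projectPoints(c,np.zeros(3),np.zeros(3),np.array(img['intrinsics'],float),np.array(img['distortion'],float))[0].reshape(-1,2)
E
python3 - <<'E'
from h import *
print(state())
for n in('scene','top'):
    c=cam(n);save(c,n+'0.png',s=1.4)
    T=np.linalg.inv(c['camera_from_world']);print(n,T.round(2).tolist(),c['intrinsics'])
    for t in('rack','jar_1','jar_3'):
        print(t,[(np.round(r['bbox']).tolist(),round(r['confidence'],2)) for r in spot_in(n,t)])
    for t in('rack','jar_1','jar_1_label','guard_bar','guard_hinge'):
        print('m',t,[(np.round(r['uv'],1).tolist(),round(r['confidence'],2)) for r in mark_of(n,t)])
E
```

```text
{'t': 0.0, 'joints': array([ 1.22239253e+00,  4.91559579e-01,  1.55948744e+00,  3.24495645e-05,
        1.09171405e+00, -1.05607596e-01]), 'qvel': array([ 7.79336018e-04,  8.69370577e-04, -8.46291170e-05, -1.25294367e-04,
       -7.64638498e-04, -2.83700100e-04]), 'tau': array([-1.02028956e-03, -6.12642288e+01, -2.58175349e+01,  6.91517908e-02,
        4.83906304e-02, -1.13448200e-04]), 'eef_pos': array([150.14471828, 606.42333087, 214.04866402]), 'tcp_rot': array([-3.14043378e+00, -1.51782602e-04,  2.89878138e+00]), 'ft_force': array([-0.0807554 , -0.08401456, -0.88429718]), 'moment': array([ 0.05201492, -0.06905404,  0.00508675]), 'grip_force': 0.0, 'opening': 1.0030750983901509}
scene [[0.87, 0.28, -0.41, 22.03], [-0.49, 0.5, -0.71, -978.46], [0.0, 0.82, 0.57, 838.08], [0.0, 0.0, 0.0, 1.0]] [[409.58263205   0.         280.03344743]
 [  0.         409.58263205 216.26658459]
 [  0.           0.           1.        ]]
rack [([198.0, 177.0, 258.0, 238.0], 0.6)]
jar_1 [([280.0, 237.0, 313.0, 256.0], 0.85), ([219.0, 173.0, 235.0, 205.0], 0.84), ([234.0, 196.0, 252.0, 218.0], 0.62), ([24
[... 726 characters left out ...]
]]
rack [([140.0, 220.0, 260.0, 273.0], 0.86), ([317.0, 126.0, 344.0, 153.0], 0.35)]
jar_1 [([160.0, 222.0, 187.0, 249.0], 0.77), ([298.0, 238.0, 338.0, 268.0], 0.62), ([298.0, 190.0, 337.0, 219.0], 0.57), ([232.0, 226.0, 250.0, 245.0], 0.53)]
jar_3 [([160.0, 222.0, 187.0, 249.0], 0.77), ([298.0, 238.0, 338.0, 268.0], 0.62), ([298.0, 190.0, 337.0, 219.0], 0.57), ([232.0, 226.0, 250.0, 245.0], 0.53)]
m rack [([203.7, 238.4], 0.8), ([330.1, 145.7], 0.51)]
m jar_1 [([300.0, 258.2], 0.73), ([177.8, 236.8], 0.68), ([242.4, 237.9], 0.63), ([303.7, 213.2], 0.6)]
m jar_1_label [([178.5, 241.4], 0.75), ([375.2, 271.6], 0.71)]
m guard_bar [([194.9, 267.6], 0.75)]
m guard_hinge [([200.5, 250.7], 0.96)]
```

Run:
```python
from h import *
a=cam('top');save(a,'t1.png',(120,170,360,290),3.3)
b=cam('scene');save(b,'s1.png',(180,160,340,290),4.6)
np.savez('c0.npz',top=cloud(a),scene=cloud(b))
p=lambda im,uv,z:world(im,[uv],z)[0].round(1).tolist()
print('rack',p(a,(203.7,238.4),0),p(b,(232.3,212.2),0))
print('hinge',p(a,(200.5,250.7),10),p(b,(221.7,211.1),10)); print('bar',p(a,(194.9,267.6),25))
for uv in((300,258.2),(303.7,213.2)):print('j',p(a,uv,22))
for uv in((177.8,236.8),(242.4,237.9)):print('j',p(a,uv,8))
for uv in((285.1,243.3),(249.4,250)):print('js',p(b,uv,22))
for uv in((227.8,202.2),(242.2,226.7)):print('js',p(b,uv,8))
```

```text
rack [473.8, 168.1, 0.0] [476.0, 165.6, 0.0]
hinge [438.3, 173.5, 10.0] [440.2, 176.9, 10.0]
bar [390.9, 183.7, 25.0]
j [419.8, -98.5, 22.0]
j [543.9, -108.8, 22.0]
j [476.1, 239.0, 8.0]
j [475.4, 59.6, 8.0]
js [538.8, -105.8, 22.0]
js [425.4, -80.3, 22.0]
js [483.9, 222.9, 8.0]
js [465.4, 58.3, 8.0]
```

View pics/t1.png

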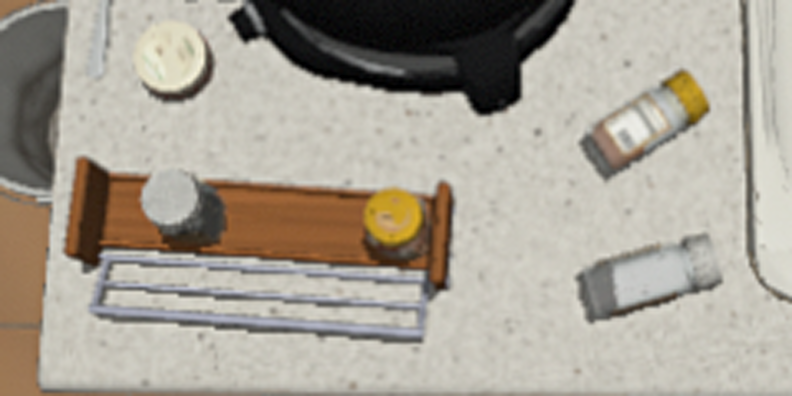

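View pics/s1.png

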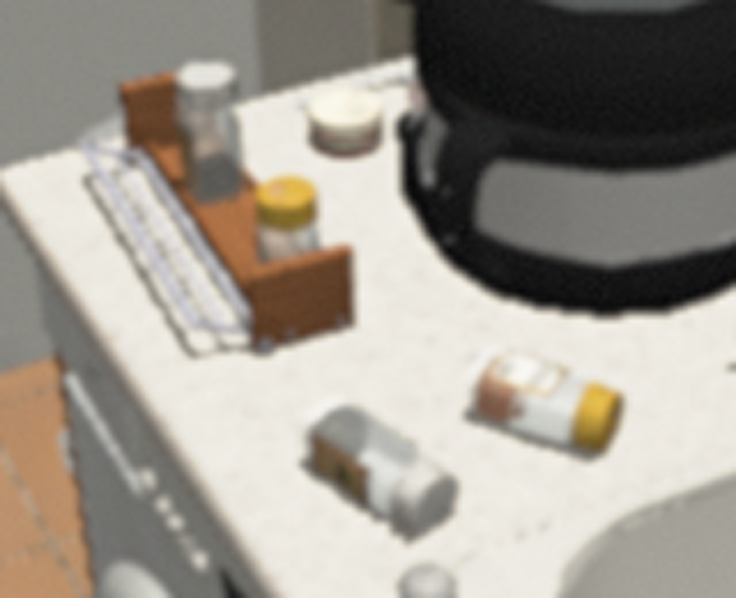

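View pics/top0.png

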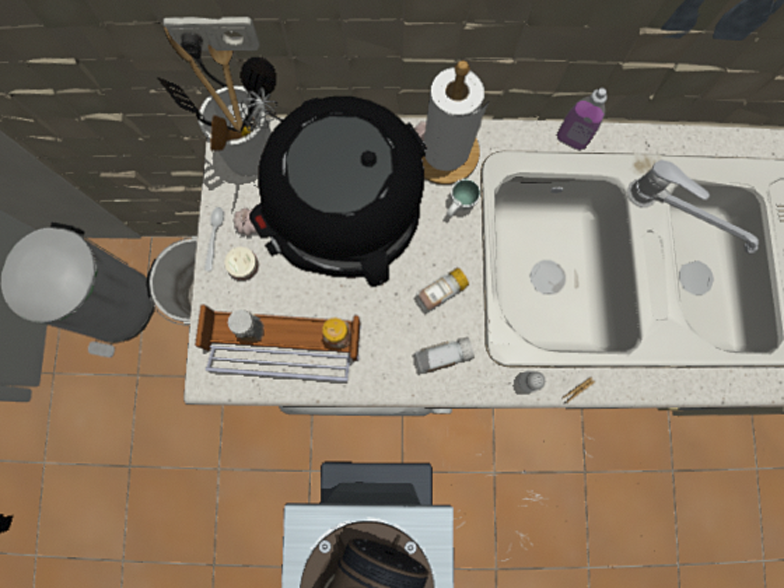

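View pics/scene0.png

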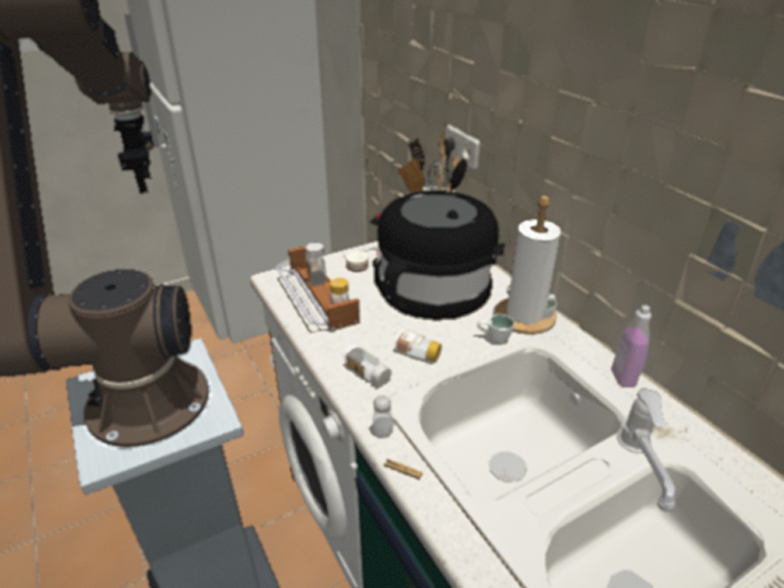

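The top view shows the rack with a grey-capped jar at the left and a yellow-capped one at the right. Two jars lie on the worktop, yellow near (645,120) and grey near (650,278), so jar_3 is absent and the guard is down. Next I'll fit the poses and zoom in on the labels.

Run:
```python
from h import *
a=cam('top');b=cam('scene')
tiles=[]
for im,boxes in((a,[(150,215,200,255),(222,218,272,258),(293,230,343,270),(293,184,343,224)]),(b,[(203,170,253,210),(223,190,273,230),(238,242,288,282),(273,230,323,270)])):
    tiles.append(np.hstack([cv2.resize(im['color'][t:bb,l:r,::-1],(200,160),interpolation=cv2.INTER_LANCZOS4) for l,t,r,bb in boxes]))
cv2.imwrite('pics/lab.png',np.vstack(tiles))
for n in('top','scene'):
  for j in (1,2,3,4,5):
    print(n,j,[(np.round(r['uv'],1).tolist(),round(r['confidence'],2)) for r in mark_of(n,f'jar_{j}_label')])
P=cloud(a).reshape(-1,3);C=a['color'].reshape(-1,3).astype(int)
def med(m): return P[m].mean(0).round(1),m.sum()
x,y,z=P.T
# cheeks
for lo,hi in((290,330),(10,45)):
    m=(z>66)&(z<80)&(y>lo)&(y<hi)&(x>420)&(x<530); print('cheek',med(m), P[m].min(0).round(), P[m].max(0).round())
for nm,(x0,x1,y0,y1) in {'j1':(440,510,210,270),'j2':(440,510,30,90)}.items():
    m=(z>92)&(z<125)&(x>x0)&(x<x1)&(y>y0)&(y<y1); print(nm,med(m),(P[m].min(0)+P[m].max(0)).round()/2)
for nm,(x0,x1,y0,y1) in {'j4':(370,480,-170,-50),'j5':(490,620,-170,-50)}.items():
    m=(z>14)&(z<60)&(x>x0)&(x<x1)&(y>y0)&(y<y1); r=cv2.minAreaRect(P[m][:,:2].astype(np.float32)); print(nm,med(m),r,z[m].max())
m=(x>370)&(x<430)&(y>20)&(y<320)&(z>8)&(z<45); q=P[m];print('bar',len(q)); 
r=cv2.minAreaRect(q[:,:2].astype(np.float32)) if len(q)>3 else None; print(r)
# rack pieces
m=(C[:,0]>C[:,2]+50)&(x>430)&(x<530)&(y>-20)&(y<330)&(z>-5)&(z<90);r=cv2.minAreaRect(P[m][:,:2].astype(np.float32));print('rack',r)
```

```text
top 1 [([179.7, 241.0], 0.79)]
top 2 [([242.8, 233.1], 0.71)]
top 3 []
top 4 [([313.6, 260.6], 0.88)]
top 5 [([311.4, 210.1], 0.84)]
scene 1 [([220.1, 191.5], 0.83), ([294.8, 255.3], 0.65)]
scene 2 [([245.8, 216.3], 0.48)]
scene 3 []
scene 4 [([252.1, 260.4], 0.71), ([233.2, 213.5], 0.32), ([349.6, 243.9], 0.26)]
scene 5 [([292.8, 251.1], 0.69)]
cheek (array([477.6, 316.5,  71.5]), np.int64(138)) [439. 310.  66.] [519. 324.  76.]
cheek (array([462.4,  29. ,  72.3]), np.int64(150)) [422.  22.  66.] [501.  44.  80.]
j1 (array([478.5, 229.6, 113.7]), np.int64(270)) [479. 231. 108.]
j2 (array([468.2,  61.2, 106.2]), np.int64(255)) [469.5  62.  102. ]
j4 (array([ 429.8, -130.2,   40. ]), np.int64(525)) ((431.1199645996094, -133.38409423828125), (45.69343185424805, 87.9986572265625), 16.157407760620117) 47.65361730112636
j5 (array([ 558.2, -133.6,   40. ]), np.int64(504)) ((562.8785400390625, -139.33021545410156), (43.769168853759766, 96.38774108886719), 33.30169677734375) 49.33845097609492
bar 509
((405.9308166503906, 167.84178161621094), (288.55633544921875, 45.61009216308594), 89.72848510742188)
rack ((473.09417724609375, 172.09645080566406), (301.61865234375, 75.24238586425781), 87.82435607910156)
```

View pics/lab.png

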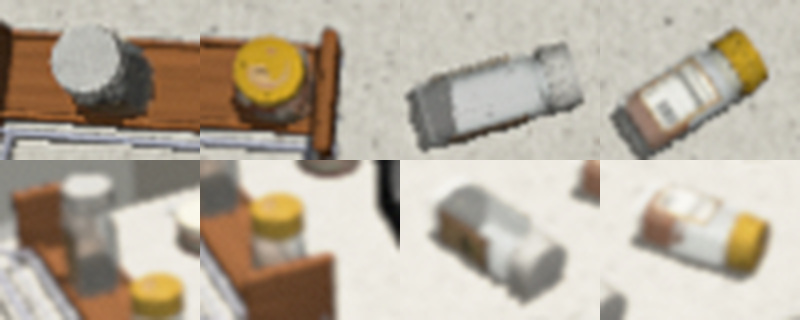

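Run:
```python
from h import *
a=cam('top');b=cam('scene')
for nm,im,uv,zs in(('1t',a,(179.7,241),(50,55)),('2t',a,(242.8,233.1),(45,55)),('1s',b,(220.1,191.5),(50,55)),('2s',b,(245.8,216.3),(45,55)),('4t',a,(313.6,260.6),(0,22,44)),('4s',b,(252.1,260.4),(0,22,44)),('5t',a,(311.4,210.1),(0,22,44)),('5s',b,(292.8,251.1),(0,22,44)),):
    print(nm,[world(im,[uv],z)[0].round().tolist() for z in zs])
```

```text
1t [[459.0, 223.0, 50.0], [458.0, 222.0, 55.0]]
2t [[483.0, 56.0, 45.0], [481.0, 55.0, 55.0]]
1s [[465.0, 242.0, 50.0], [462.0, 234.0, 55.0]]
2s [[481.0, 60.0, 45.0], [476.0, 46.0, 55.0]]
4t [[416.0, -137.0, 0.0], [414.0, -135.0, 22.0], [412.0, -133.0, 44.0]]
4s [[422.0, -105.0, 0.0], [411.0, -128.0, 22.0], [401.0, -151.0, 44.0]]
5t [[558.0, -132.0, 0.0], [553.0, -130.0, 22.0], [548.0, -128.0, 44.0]]
5s [[554.0, -128.0, 0.0], [540.0, -151.0, 22.0], [526.0, -173.0, 44.0]]
```

```bash
cat >> h.py <<'E'
def go(*wps):
    """each wp (x,y,z,yaw) mm; prints slide (m) in tool axes of current pose and roll"""
    s=state();y0=s['tcp_rot'][2];p=s['eef_pos']
    tx=np.array([np.cos(y0),np.sin(y0)]);ty=np.array([np.sin(y0),-np.cos(y0)])
    print('at',p.round(1),'yaw',round(y0,3),'rot',s['tcp_rot'][:2].round(3),'open',round(s['opening'],3),'grip',round(s['grip_force'],1),'F',s['ft_force'].round(1),'t',round(s['t'],1),'j6',round(s['joints'][5],2))
    for w in wps:
        d=np.array(w[:3])-p
        print(w,'-> slide',[round(v/1000,4) for v in (d[:2]@tx,d[:2]@ty,-d[2])],'roll',round((y0-w[3]+np.pi)%(2*np.pi)-np.pi,3))
E
python3 - <<'E'
from h import *
P=np.vstack([np.load('c0.npz')[k].reshape(-1,3) for k in('top','scene')])
def clr(g,yaw,zb=75):
    ax=np.array([np.cos(yaw),np.sin(yaw)]);ay=np.array([np.sin(yaw),-np.cos(yaw)])
    m=(P[:,2]>zb)&(P[:,2]<300)&(P[:,0]<800); q=P[m][:,:2]-g
    u=np.abs(q@ax)-37.5;v=np.abs(q@ay)-90
    dd=np.where((u<0)&(v<0),np.maximum(u,v),np.hypot(np.maximum(u,0),np.maximum(v,0)))
    i=dd.argmin();print(g,yaw,'clear',dd[i].round(1),P[m][i].round())
clr((581,-171),2.152);clr((585,-177),2.152);clr((443,-181),1.852)
clr((467,61),3.09,150);clr((470,142),3.09,150);clr((478,282),1.518,150)
go((467,61,180,2.95),(467,61,180,3.09))
E
```

```text
(581, -171) 2.152 clear 19.5 [642. -72. 182.]
(585, -177) 2.152 clear 22.0 [655. -81. 179.]
(443, -181) 1.852 clear 50.9 [ 376. -292.   79.]
(467, 61) 3.09 clear 55.6 [557.  -8. 152.]
(470, 142) 3.09 clear 76.1 [564.   5. 153.]
(478, 282) 1.518 clear 72.5 [618. 190. 171.]
at [150.2 606.7 214.7] yaw 2.899 rot [3.142 0.   ] open 0.999 grip 0.0 F [0.7 0.4 0.7] t 1.7 j6 -0.11
(467, 61, 180, 2.95) -> slide [np.float64(-0.4387), np.float64(-0.4535), np.float64(0.0347)] roll -0.051
(467, 61, 180, 3.09) -> slide [np.float64(-0.4387), np.float64(-0.4535), np.float64(0.0347)] roll -0.191
```

Request:
step_arm(increments=[{"slide":[-0.042,-0.044,0],"roll":0},{"slide":[-0.084,-0.088,0],"roll":0},{"slide":[-0.126,-0.131,0],"roll":0},{"slide":[-0.168,-0.174,0],"roll":0},{"slide":[-0.21,-0.218,0],"roll":0}], fingers=0.8)

```text
t: 2.33
eef_pos: [302.4, 343.0, 214.9]
tcp_rot: [3.141, 0.0, 2.899]
ft_force: [1.1, -0.3, 0.1]
opening: 0.803
grip_force: 0.0
```

Request:
step_arm(increments=[{"slide":[-0.042,-0.044,0.007],"roll":0},{"slide":[-0.084,-0.088,0.014],"roll":0},{"slide":[-0.126,-0.131,0.021],"roll":0},{"slide":[-0.168,-0.174,0.028],"roll":0},{"slide":[-0.21,-0.218,0.035],"roll":0}])

```text
t: 2.95
eef_pos: [454.0, 80.6, 179.7]
tcp_rot: [3.141, 0.001, 2.899]
ft_force: [0.7, 0.4, 0.7]
opening: 0.798
grip_force: 0.0
```

Request:
step_arm(increments=[{"slide":[-0.0187,-0.0175,0],"roll":-0.1},{"slide":[-0.0187,-0.0175,0],"roll":-0.191},{"slide":[-0.0187,-0.0175,0],"roll":-0.191}])

```text
t: 3.32
eef_pos: [467.1, 60.7, 179.6]
tcp_rot: [3.141, -0.0, 3.088]
ft_force: [-0.0, -0.1, -0.4]
opening: 0.801
grip_force: 0.0
```

Run:
```python
from h import *
go((468.5,61.5,80,3.09))
```

```text
at [467.1  60.7 179.6] yaw 3.088 rot [ 3.141 -0.   ] open 0.801 grip 0.0 F [-0.  -0.1 -0.4] t 3.3 j6 -1.53
(468.5, 61.5, 80, 3.09) -> slide [np.float64(-0.0014), np.float64(0.0008), np.float64(0.0996)] roll -0.002
```

Request:
step_arm(increments=[{"slide":[-0.001,0.001,0.05],"roll":0},{"slide":[-0.001,0.001,0.08],"roll":0},{"slide":[-0.001,0.001,0.099],"roll":0},{"slide":[-0.001,0.001,0.099],"roll":0}])

```text
t: 3.82
eef_pos: [467.4, 62.4, 79.8]
tcp_rot: [-3.142, -0.002, 3.089]
ft_force: [0.4, 0.1, 0.6]
opening: 0.798
grip_force: 0.0
```

Request:
step_arm(increments=[{"slide":[0,0,0],"roll":0},{"slide":[0,0,0],"roll":0},{"slide":[0,0,0],"roll":0},{"slide":[0,0,0],"roll":0},{"slide":[0,0,0],"roll":0}], fingers=0)

```text
t: 4.45
eef_pos: [468.3, 62.0, 81.0]
tcp_rot: [3.141, 0.001, 3.09]
ft_force: [-0.2, 1.0, 5.2]
opening: 0.459
grip_force: 30.0
```

Request:
step_arm(increments=[{"slide":[0,0,-0.02],"roll":0},{"slide":[0,0,-0.06],"roll":0},{"slide":[0,0,-0.06],"roll":0}])

```text
t: 4.82
eef_pos: [469.0, 62.0, 142.5]
tcp_rot: [3.141, 0.004, 3.09]
ft_force: [0.1, 0.0, -1.6]
opening: 0.46
grip_force: 30.0
```

Request:
step_arm(increments=[{"slide":[0,0,0],"roll":0.18},{"slide":[0,0,0],"roll":0.36},{"slide":[0,0,0],"roll":0.54},{"slide":[0,0,0],"roll":0.72},{"slide":[0,0,0],"roll":0.9}])

```text
t: 5.45
eef_pos: [467.6, 62.0, 139.5]
tcp_rot: [-3.14, -0.001, 2.184]
ft_force: [0.6, 0.7, -2.1]
opening: 0.458
grip_force: 30.0
```

Request:
step_arm(increments=[{"slide":[0,0,0],"roll":0.18},{"slide":[0,0,0],"roll":0.36},{"slide":[0,0,0],"roll":0.54},{"slide":[0,0,0],"roll":0.72},{"slide":[0,0,0],"roll":0.9}])

```text
t: 6.08
eef_pos: [467.6, 61.9, 139.5]
tcp_rot: [-3.14, 0.0, 1.284]
ft_force: [0.2, 0.7, -1.8]
opening: 0.456
grip_force: 30.0
```

Request:
step_arm(increments=[{"slide":[0,0,0],"roll":0.18},{"slide":[0,0,0],"roll":0.36},{"slide":[0,0,0],"roll":0.54},{"slide":[0,0,0],"roll":0.72},{"slide":[0,0,0],"roll":0.9}])

```text
t: 6.7
eef_pos: [467.6, 62.0, 139.5]
tcp_rot: [-3.141, 0.001, 0.384]
ft_force: [-0.0, 0.5, -1.6]
opening: 0.46
grip_force: 30.0
```

Request:
step_arm(increments=[{"slide":[0,0,0],"roll":0.18},{"slide":[0,0,0],"roll":0.36},{"slide":[0,0,0],"roll":0.44},{"slide":[0,0,0],"roll":0.44}])

```text
t: 7.2
eef_pos: [467.6, 61.9, 139.7]
tcp_rot: [3.142, 0.002, -0.05]
ft_force: [0.4, -0.0, -2.4]
opening: 0.46
grip_force: 30.0
```

Run:
```python
from h import *
c=cam('scene');save(c,'s2.png',(180,140,300,240),5)
go((467.5,62,80,-.055))
```

```text
at [467.7  62.  139.9] yaw -0.048 rot [-3.142e+00  1.000e-03] open 0.461 grip 30.0 F [-0.6 -1.  -2.3] t 7.2 j6 1.61
(467.5, 62, 80, -0.055) -> slide [np.float64(-0.0002), np.float64(-0.0), np.float64(0.0599)] roll 0.007
```

View pics/s2.png

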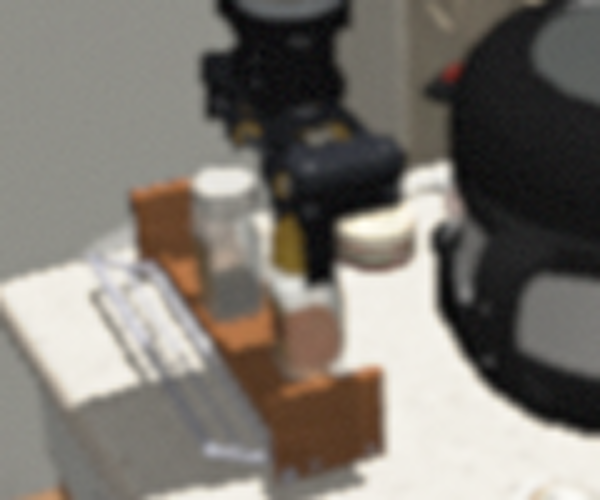

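The jar hangs upright in the grip above its place, near (310,320). I'll lower it, release it and rise.

Request:
step_arm(increments=[{"slide":[0,0,0.03],"roll":0.005},{"slide":[0,0,0.05],"roll":0.005},{"slide":[0,0,0.057],"roll":0.005},{"slide":[0,0,0.059],"roll":0.005},{"slide":[0,0,0.059],"roll":0.005}])

```text
t: 7.88
eef_pos: [468.2, 62.0, 82.0]
tcp_rot: [-3.141, -0.0, -0.055]
ft_force: [1.6, -0.1, -2.0]
opening: 0.461
grip_force: 30.0
```

Request:
step_arm(increments=[{"slide":[0,0,0],"roll":0},{"slide":[0,0,0],"roll":0},{"slide":[0,0,0],"roll":0},{"slide":[0,0,0],"roll":0}], fingers=0.65)

```text
t: 8.38
eef_pos: [468.1, 62.0, 81.7]
tcp_rot: [-3.141, -0.0, -0.055]
ft_force: [0.3, -0.5, 0.6]
opening: 0.65
grip_force: 0.0
```

Request:
step_arm(increments=[{"slide":[0,0,-0.03],"roll":0},{"slide":[0,0,-0.08],"roll":0},{"slide":[0,0,-0.12],"roll":0},{"slide":[0,0,-0.12],"roll":0}])

```text
t: 8.88
eef_pos: [469.1, 62.0, 204.1]
tcp_rot: [-3.141, -0.005, -0.055]
ft_force: [0.5, -0.1, 0.0]
opening: 0.648
grip_force: 0.0
```

Run:
```python
from h import *
go((467.5,-100,200,-.055),(583,-173,150,-.99+np.pi),(583,-173,150,-.99))
```

```text
at [469.1  62.  204.1] yaw -0.055 rot [-3.141 -0.005] open 0.648 grip 0.0 F [ 0.5 -0.1  0. ] t 8.9 j6 1.62
(467.5, -100, 200, -0.055) -> slide [np.float64(0.0074), np.float64(0.1618), np.float64(0.0041)] roll -0.0
(583, -173, 150, 2.151592653589793) -> slide [np.float64(0.1267), np.float64(0.2284), np.float64(0.0541)] roll -2.207
(583, -173, 150, -0.99) -> slide [np.float64(0.1267), np.float64(0.2284), np.float64(0.0541)] roll 0.935
```

Run:
```python
from h import *
a=cam('top')
for uv in((337,249),(296.5,260.5),(331,196),(300.5,218.5)): print(uv,world(a,[uv],28)[0].round(1))
P=np.load('c0.npz')['top'].reshape(-1,3)
for c,d in(((431,-141),(.278,-.96)),((561,-140),(.549,-.836))):
    d=np.array(d);n=np.array([d[1],-d[0]]);q=P[:,:2]-c;s=q@d;w=q@n
    m=(abs(s)<75)&(abs(w)<35)&(P[:,2]>15)&(P[:,2]<60);print(np.percentile(s[m],[1,5,95,99]).round(1),np.percentile(w[m],[1,50,99]).round(1))
    print([(k,np.median(P[m&(s>k)&(s<k+10)][:,2]).round(1),np.median(w[m&(s>k)&(s<k+10)]).round(1)) for k in range(-60,60,10) if (m&(s>k)&(s<k+10)).sum()>2])
go((440,-120,170,1.852))
```

```text
(337, 249) [ 444.9 -198.2   28. ]
(296.5, 260.5) [413.  -88.7  28. ]
(331, 196) [ 592.3 -184.5   28. ]
(300.5, 218.5) [527.8 -99.6  28. ]
[-50.  -45.8  51.2  56.4] [-24.3  -0.8  20.1]
[(-60, np.float64(37.7), np.float64(-1.8)), (-50, np.float64(40.9), np.float64(-0.1)), (-40, np.float64(40.7), np.float64(-1.2)), (-30, np.float64(41.2), np.float64(-0.7)), (-20, np.float64(41.1), np.float64(-2.3)), (-10, np.float64(41.1), np.float64(-0.9)), (0, np.float64(41.4), np.float64(-0.5)), (10, np.float64(41.4), np.float64(-1.0)), (20, np.float64(42.0), np.float64(-0.8)), (30, np.float64(38.9), np.float64(-1.7)), (40, np.float64(39.5), np.float64(-0.4)), (50, np.float64(39.5), np.float64(0.0))]
[-47.  -44.7  47.2  51.1] [-23.2   0.3  19.8]
[(-50, np.float64(40.1), np.float64(0.3)), (-40, np.float64(41.4), np.float64(0.0)), (-30, np.float64(42.2), np.float64(0.2)), (-20, np.float64(42.2), np.float64(-0.2)), (-10, np.float64(42.9), np.float64(0.5)), (0, np.float64(41.9), np.float64(1.9)), (10, np.float64(41.4), np.float64(-0.3)), (20, np.float64(40.4), np.float64(0.7)), (30, np.float64(39.0), np.float64(0.9)), (40, np.float64(40.0), np.float64(0.3)), (50, np.float64(39.3), np.float64(2.0))]
at [468.3  62.  202.4] yaw -0.055 rot [-3.141e+00 -2.000e-03] open 0.651 grip 0.0 F [-0.6  0.6 -0.7] t 8.9 j6 1.62
(440, -120, 170, 1.852) -> slide [np.float64(-0.0182), np.float64(0.1833), np.float64(0.0324)] roll -1.907
```

Request:
step_arm(increments=[{"slide":[-0.004,0.04,0],"roll":-0.18},{"slide":[-0.008,0.08,0],"roll":-0.36},{"slide":[-0.012,0.12,0],"roll":-0.54},{"slide":[-0.016,0.16,0],"roll":-0.72},{"slide":[-0.018,0.183,0],"roll":-0.9}], fingers=0.85)

```text
t: 9.55
eef_pos: [439.1, -121.1, 200.2]
tcp_rot: [-3.139, 0.001, 0.849]
ft_force: [0.0, 0.6, -0.1]
opening: 0.852
grip_force: 0.0
```

Request:
step_arm(increments=[{"slide":[0,0,0],"roll":-0.18},{"slide":[0,0,0],"roll":-0.36},{"slide":[0,0,0],"roll":-0.54},{"slide":[0,0,0],"roll":-0.72},{"slide":[0,0,0],"roll":-0.9}])

```text
t: 10.18
eef_pos: [439.5, -119.5, 200.2]
tcp_rot: [-3.139, -0.002, 1.751]
ft_force: [-0.3, 0.2, 0.2]
opening: 0.852
grip_force: 0.0
```

Request:
step_arm(increments=[{"slide":[0,0,0],"roll":-0.107},{"slide":[0,0,0],"roll":-0.107}])

```text
t: 10.42
eef_pos: [439.6, -119.6, 200.4]
tcp_rot: [-3.14, -0.001, 1.851]
ft_force: [0.8, 0.1, -0.4]
opening: 0.853
grip_force: 0.0
```

Run:
```python
from h import *
go((443.2,-183.2,80,1.852),(443.2,-183.2,6,1.852))
```

```text
at [ 439.6 -119.6  200.4] yaw 1.851 rot [-3.14e+00 -1.00e-03] open 0.853 grip 0.0 F [ 0.8  0.1 -0.4] t 10.4 j6 -0.69
(443.2, -183.2, 80, 1.852) -> slide [np.float64(-0.0621), np.float64(-0.0141), np.float64(0.1204)] roll -0.001
(443.2, -183.2, 6, 1.852) -> slide [np.float64(-0.0621), np.float64(-0.0141), np.float64(0.1944)] roll -0.001
```

Request:
step_arm(increments=[{"slide":[-0.03,-0.007,0.05],"roll":0},{"slide":[-0.062,-0.014,0.1],"roll":0},{"slide":[-0.062,-0.014,0.15],"roll":0},{"slide":[-0.062,-0.014,0.185],"roll":0},{"slide":[-0.062,-0.014,0.194],"roll":0}])

```text
t: 11.05
eef_pos: [442.6, -182.6, 5.4]
tcp_rot: [-3.139, -0.003, 1.849]
ft_force: [0.1, 0.0, 0.9]
opening: 0.847
grip_force: 0.0
```

Request:
step_arm(increments=[{"slide":[0,0,0],"roll":0},{"slide":[0,0,0],"roll":0},{"slide":[0,0,0],"roll":0},{"slide":[0,0,0],"roll":0},{"slide":[0,0,0],"roll":0}], fingers=0)

```text
t: 11.68
eef_pos: [444.1, -183.3, 8.1]
tcp_rot: [3.141, 0.001, 1.852]
ft_force: [0.3, 0.2, 6.7]
opening: 0.452
grip_force: 30.0
```

Request:
step_arm(increments=[{"slide":[0,0,-0.03],"roll":0},{"slide":[0,0,-0.06],"roll":0},{"slide":[0,0,-0.1],"roll":0},{"slide":[0,0,-0.13],"roll":0},{"slide":[0,0,-0.13],"roll":0}])

```text
t: 12.3
eef_pos: [444.4, -183.5, 139.3]
tcp_rot: [3.139, 0.003, 1.852]
ft_force: [-0.3, -0.1, -1.6]
opening: 0.455
grip_force: 30.0
```

Run:
```python
from h import *
c=cam('scene');save(c,'s3.png',(200,170,350,290),5)
go((440,-150,100,1.852))
```

```text
at [ 443.8 -183.2  138. ] yaw 1.852 rot [3.14e+00 1.00e-03] open 0.454 grip 30.0 F [ 0.2 -0.2 -0.9] t 12.3 j6 -0.81
(440, -150, 100, 1.852) -> slide [np.float64(0.033), np.float64(0.0055), np.float64(0.038)] roll -0.0
```

View pics/s3.png

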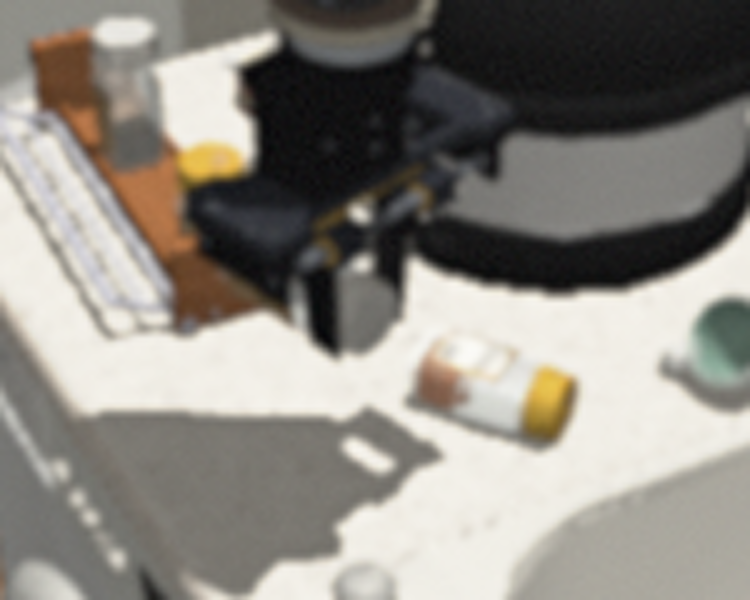

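The jar (cap face near (370,315)) stays horizontal in the grip, so gravity alone won't pivot it. I'll lower it and test whether a finger target just below the jar's width softens the grip.

Request:
step_arm(increments=[{"slide":[0,0,0.05],"roll":0},{"slide":[0,0,0.1],"roll":0},{"slide":[0,0,0.115],"roll":0}])

```text
t: 12.72
eef_pos: [442.1, -182.3, 19.5]
tcp_rot: [-3.137, -0.004, 1.852]
ft_force: [-0.3, -0.2, -0.2]
opening: 0.454
grip_force: 30.0
```

Request:
step_arm(increments=[{"slide":[0,0,0],"roll":0},{"slide":[0,0,0],"roll":0}], fingers=0.43)

```text
t: 12.98
eef_pos: [444.3, -183.5, 23.6]
tcp_rot: [3.141, 0.001, 1.852]
ft_force: [-0.4, 0.5, -0.3]
opening: 0.452
grip_force: 30.0
```

Request:
step_arm(increments=[{"slide":[0,0,0],"roll":0},{"slide":[0,0,0],"roll":0}], fingers=0.445)

```text
t: 13.22
eef_pos: [444.1, -183.4, 23.4]
tcp_rot: [3.14, 0.001, 1.852]
ft_force: [0.2, 0.6, -0.6]
opening: 0.456
grip_force: 30.0
```

Request:
step_arm(increments=[{"slide":[0,0,0],"roll":0},{"slide":[0,0,0],"roll":0}], fingers=0.452)

```text
t: 13.48
eef_pos: [443.8, -183.2, 22.8]
tcp_rot: [3.141, 0.0, 1.852]
ft_force: [0.6, 0.3, -1.4]
opening: 0.455
grip_force: 28.8
```

Request:
step_arm(increments=[{"slide":[0,0,0],"roll":0},{"slide":[0,0,0],"roll":0}], fingers=0.4525)

```text
t: 13.72
eef_pos: [443.8, -183.2, 22.6]
tcp_rot: [-3.142, -0.0, 1.852]
ft_force: [-0.1, -0.5, -0.6]
opening: 0.457
grip_force: 26.9
```

Request:
step_arm(increments=[{"slide":[0,0,0],"roll":0},{"slide":[0,0,0],"roll":0}], fingers=0.453)

```text
t: 13.98
eef_pos: [443.7, -183.2, 22.6]
tcp_rot: [-3.142, -0.0, 1.852]
ft_force: [0.1, -0.1, -1.1]
opening: 0.455
grip_force: 25.1
```

Request:
step_arm(increments=[{"slide":[0,0,0],"roll":0},{"slide":[0,0,0],"roll":0}], fingers=0.4535)

```text
t: 14.22
eef_pos: [443.8, -183.2, 22.6]
tcp_rot: [3.142, -0.0, 1.852]
ft_force: [-0.1, -0.6, -1.2]
opening: 0.457
grip_force: 23.4
```

Request:
step_arm(increments=[{"slide":[0,0,-0.03],"roll":0},{"slide":[0,0,-0.06],"roll":0},{"slide":[0,0,-0.075],"roll":0},{"slide":[0,0,-0.075],"roll":0}])

```text
t: 14.72
eef_pos: [444.1, -183.4, 98.4]
tcp_rot: [3.14, 0.001, 1.852]
ft_force: [-0.7, 1.0, -0.7]
opening: 0.457
grip_force: 23.4
```

Request:
step_arm(increments=[{"slide":[0,0,0],"roll":0},{"slide":[0,0,0],"roll":0}], fingers=0.457)

```text
t: 14.98
eef_pos: [443.5, -183.0, 96.8]
tcp_rot: [-3.141, -0.001, 1.852]
ft_force: [0.4, -0.6, -0.3]
opening: 0.457
grip_force: 11.9
```

Request:
step_arm(increments=[{"slide":[0,0,0],"roll":0},{"slide":[0,0,0],"roll":0},{"slide":[0,0,0],"roll":0}], fingers=0.4582)

```text
t: 15.35
eef_pos: [443.8, -183.2, 97.5]
tcp_rot: [-3.142, -0.0, 1.852]
ft_force: [0.3, 0.6, -1.4]
opening: 0.457
grip_force: 8.5
```

Run:
```python
from h import *
c=cam('scene');save(c,'s4.png',(230,200,310,280),5)
go((440,-150,100,1.852))
```

```text
at [ 443.7 -183.2   97.5] yaw 1.852 rot [-3.142 -0.   ] open 0.459 grip 8.5 F [-0.6 -0.8 -1.6] t 15.4 j6 -0.81
(440, -150, 100, 1.852) -> slide [np.float64(0.0329), np.float64(0.0056), np.float64(-0.0025)] roll -0.0
```

View pics/s4.png

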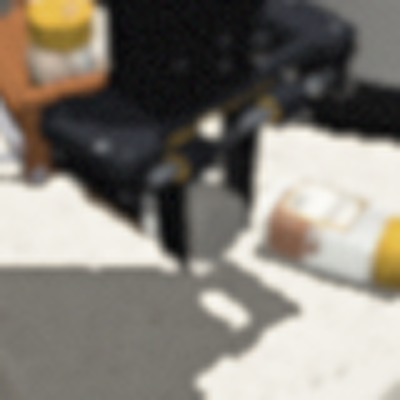

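Request:
step_arm(increments=[{"slide":[0,0,0],"roll":0},{"slide":[0,0,0],"roll":0}], fingers=0.459)

```text
t: 15.65
eef_pos: [443.8, -183.2, 97.6]
tcp_rot: [3.141, -0.0, 1.852]
ft_force: [-0.2, 0.3, -0.8]
opening: 0.456
grip_force: 4.9
```

Request:
step_arm(increments=[{"slide":[0,0,0],"roll":0},{"slide":[0,0,0],"roll":0},{"slide":[0,0,0],"roll":0}], fingers=0.4595)

```text
t: 16.02
eef_pos: [443.8, -183.2, 97.6]
tcp_rot: [3.142, -0.0, 1.852]
ft_force: [1.0, -0.6, -0.3]
opening: 0.459
grip_force: 3.6
```

Run:
```python
from h import *
M=[]
for i in range(3):
    c=cam('scene');M.append(state()['moment'])
print(np.mean(M,0).round(3)); save(c,'s5.png',(230,200,310,280),5)
P=cloud(c).reshape(-1,3);g=np.array([443.7,-183.2]);d=np.array([.278,-.96]);n=np.array([d[1],-d[0]])
q=P[:,:2]-g;s=q@d;w=q@n;m=(abs(w)<18)&(P[:,2]<130)&(P[:,2]>10)
for k in range(-110,40,10):
    mm=m&(s>k)&(s<k+10)
    if mm.sum()>2: print(k,mm.sum(),P[mm][:,2].min().round(),P[mm][:,2].max().round())
```

```text
[-0.1    0.048  0.021]
-60 6 35.0 60.0
-50 5 21.0 76.0
-40 3 23.0 89.0
-30 15 24.0 97.0
-20 11 37.0 59.0
-10 30 52.0 130.0
0 57 65.0 129.0
10 64 81.0 123.0
20 39 93.0 117.0
```

It has started to pivot: the underside is now sloping. I'll give it a little more time and slack.

Request:
step_arm(increments=[{"slide":[0,0,0],"roll":0},{"slide":[0,0,0],"roll":0},{"slide":[0,0,0],"roll":0},{"slide":[0,0,0],"roll":0}], fingers=0.4597)

```text
t: 16.68
eef_pos: [443.8, -183.2, 97.6]
tcp_rot: [3.142, -0.0, 1.852]
ft_force: [-0.0, -0.1, -0.1]
opening: 0.461
grip_force: 3.1
```

Run:
```python
from h import *
c=cam('scene'); save(c,'s6.png',(230,200,310,280),5)
P=cloud(c).reshape(-1,3);g=np.array([443.7,-183.2]);d=np.array([.278,-.96]);n=np.array([d[1],-d[0]])
q=P[:,:2]-g;s=q@d;w=q@n;m=(abs(w)<18)&(P[:,2]<130)&(P[:,2]>10)
for k in range(-110,40,10):
    mm=m&(s>k)&(s<k+10)
    if mm.sum()>2: print(k,mm.sum(),P[mm][:,2].min().round(),P[mm][:,2].max().round())
```

```text
-60 3 31.0 64.0
-50 4 54.0 78.0
-40 6 23.0 90.0
-30 12 25.0 95.0
-20 12 36.0 86.0
-10 27 52.0 130.0
0 57 67.0 129.0
10 65 82.0 123.0
20 41 96.0 115.0
```

View pics/s6.png

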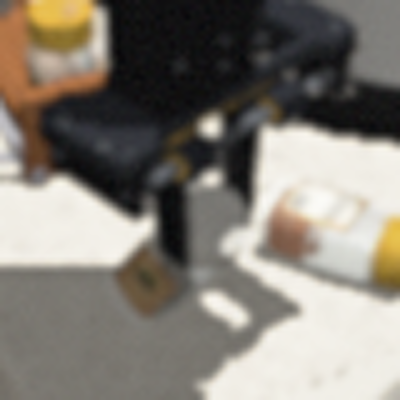

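The jar is tilted about 50° with its picture label near (150,280). I'll slacken a little more.

Request:
step_arm(increments=[{"slide":[0,0,0],"roll":0},{"slide":[0,0,0],"roll":0},{"slide":[0,0,0],"roll":0}], fingers=0.46)

```text
t: 17.1
eef_pos: [443.8, -183.2, 97.6]
tcp_rot: [3.142, -0.0, 1.852]
ft_force: [0.3, 1.0, -0.7]
opening: 0.46
grip_force: 2.3
```

```bash
cat >> h.py <<'E'
def tilt(g,d,zmax,zmin=10):
    c=cam('scene');P=cloud(c).reshape(-1,3);d=np.array(d);n=np.array([d[1],-d[0]])
    q=P[:,:2]-g;s=q@d;w=q@n;m=(abs(w)<18)&(P[:,2]<zmax)&(P[:,2]>zmin)
    print([(k,int(mm.sum()),int(P[mm][:,2].min()),int(P[mm][:,2].max())) for k in range(-110,40,10) for mm in [m&(s>k)&(s<k+10)] if mm.sum()>2]); return c
E
python3 - <<'E'
from h import *
tilt((443.7,-183.2),(.278,-.96),130)
E
```

```text
[(-40, 3, 20, 57), (-20, 3, 10, 18), (-10, 53, 10, 126), (0, 85, 34, 124), (10, 98, 59, 121), (20, 50, 91, 115)]
```

Request:
step_arm(increments=[{"slide":[0,0,0],"roll":0},{"slide":[0,0,0],"roll":0},{"slide":[0,0,0],"roll":0}], fingers=0.4602)

```text
t: 17.52
eef_pos: [443.8, -183.2, 97.6]
tcp_rot: [3.142, -0.0, 1.852]
ft_force: [-1.2, -1.3, -0.8]
opening: 0.463
grip_force: 1.8
```

Run:
```python
from h import *
tilt((443.7,-183.2),(.278,-.96),130)
```

```text
[(-30, 4, 18, 81), (-20, 8, 12, 125), (-10, 55, 12, 127), (0, 77, 36, 123), (10, 98, 59, 121), (20, 47, 94, 117)]
```

Request:
step_arm(increments=[{"slide":[0,0,0.004],"roll":0},{"slide":[0,0,0.008],"roll":0},{"slide":[0,0,0.012],"roll":0},{"slide":[0,0,0.015],"roll":0},{"slide":[0,0,0.015],"roll":0}], fingers=0.4597)

```text
t: 18.2
eef_pos: [443.9, -183.2, 82.5]
tcp_rot: [3.141, -0.0, 1.852]
ft_force: [1.4, 0.3, 0.7]
opening: 0.459
grip_force: 3.1
```

Request:
step_arm(increments=[{"slide":[0.006,0,0],"roll":0},{"slide":[0.012,0,0],"roll":0},{"slide":[0.018,0,0],"roll":0},{"slide":[0.024,0,0.001],"roll":0},{"slide":[0.03,0,0.002],"roll":0}])

```text
t: 18.82
eef_pos: [435.3, -153.9, 80.6]
tcp_rot: [3.142, -0.0, 1.852]
ft_force: [-0.4, 0.5, 3.0]
opening: 0.457
grip_force: 3.1
```

Run:
```python
from h import *
s=state();c=tilt(s['eef_pos'][:2],(.278,-.96),s['eef_pos'][2]+30,4); save(c,'s7.png',(220,190,320,280),5)
go()
```

```text
[(-20, 3, 44, 109), (-10, 9, 4, 110), (0, 21, 105, 110), (10, 63, 5, 110), (20, 232, 4, 110)]
at [ 434.9 -153.3   80.4] yaw 1.852 rot [-3.141e+00 -1.000e-03] open 0.46 grip 3.2 F [-0.   1.2  2.3] t 18.9 j6 -0.76
```

View pics/s7.png

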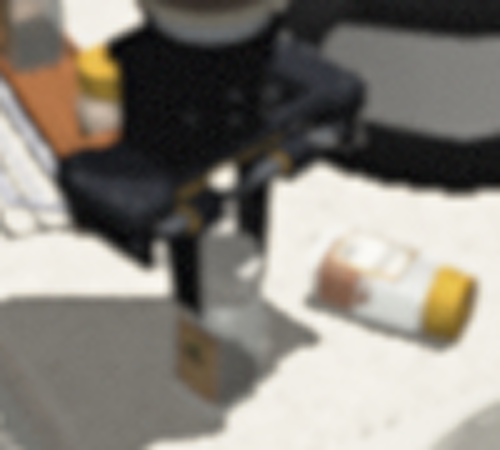

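Jar_4 is now almost upright, with its picture label near (195,365). I'll release it so it settles flat, then grip it again firmly and lift.

Request:
step_arm(increments=[{"slide":[0,0,0],"roll":0},{"slide":[0,0,0],"roll":0},{"slide":[0,0,0],"roll":0},{"slide":[0,0,0],"roll":0}], fingers=0.6)

```text
t: 19.38
eef_pos: [435.4, -154.5, 80.5]
tcp_rot: [-3.142, -0.0, 1.852]
ft_force: [-0.7, 0.0, 0.3]
opening: 0.602
grip_force: 0.0
```

Request:
step_arm(increments=[{"slide":[0,0,0],"roll":0},{"slide":[0,0,0],"roll":0},{"slide":[0,0,0],"roll":0},{"slide":[0,0,0],"roll":0}], fingers=0)

```text
t: 19.88
eef_pos: [435.4, -154.4, 80.6]
tcp_rot: [3.142, -0.0, 1.852]
ft_force: [0.2, -0.1, 0.3]
opening: 0.456
grip_force: 30.0
```

Request:
step_arm(increments=[{"slide":[0,0,-0.05],"roll":0},{"slide":[0,0,-0.1],"roll":0},{"slide":[0,0,-0.14],"roll":0},{"slide":[0,0,-0.14],"roll":0}])

```text
t: 20.38
eef_pos: [436.2, -154.7, 222.9]
tcp_rot: [3.138, 0.003, 1.852]
ft_force: [-0.1, -0.1, -1.6]
opening: 0.458
grip_force: 30.0
```

Run:
```python
from h import *
s=state();c=tilt(s['eef_pos'][:2],(.278,-.96),s['eef_pos'][2]+30,20); save(c,'s8.png',(220,150,320,240),5)
go((434.9,-153,226,1.518),(474,278,226,1.518),(474,278,90,1.518))
for n in('top','scene'): print(n,[(np.round(r['uv'],1).tolist(),round(r['confidence'],2)) for r in mark_of(n,'rack')])
```

```text
[(-20, 11, 195, 252), (-10, 20, 144, 252), (0, 32, 146, 252), (10, 255, 143, 252), (20, 94, 145, 251)]
at [ 435.5 -154.4  221.2] yaw 1.852 rot [3.14e+00 1.00e-03] open 0.454 grip 30.0 F [ 0.5 -0.5 -0.9] t 20.4 j6 -0.76
(434.9, -153, 226, 1.518) -> slide [np.float64(0.0015), np.float64(-0.0002), np.float64(-0.0048)] roll 0.334
(474, 278, 226, 1.518) -> slide [np.float64(0.4048), np.float64(0.1569), np.float64(-0.0048)] roll 0.334
(474, 278, 90, 1.518) -> slide [np.float64(0.4048), np.float64(0.1569), np.float64(0.1312)] roll 0.334
top [([327.6, 143.7], 0.45)]
scene [([232.3, 213.3], 0.83)]
```

View pics/s8.png

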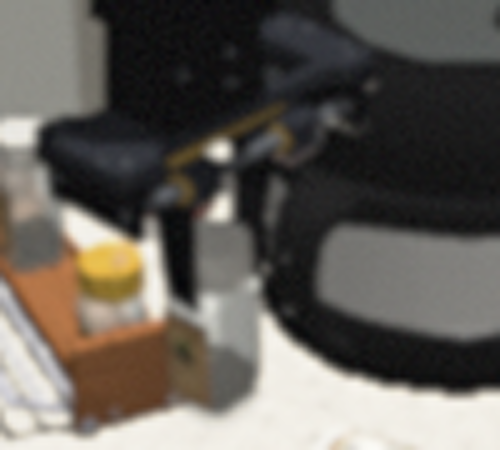

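Request:
step_arm(increments=[{"slide":[0.045,0.018,0],"roll":0},{"slide":[0.095,0.038,0],"roll":0},{"slide":[0.145,0.058,0],"roll":0},{"slide":[0.195,0.079,0],"roll":0},{"slide":[0.24,0.097,0],"roll":0}])

```text
t: 21.15
eef_pos: [461.6, 104.9, 219.1]
tcp_rot: [-3.139, -0.001, 1.852]
ft_force: [0.2, -0.5, -1.5]
opening: 0.455
grip_force: 30.0
```

Request:
step_arm(increments=[{"slide":[0.045,0.018,0],"roll":0.1},{"slide":[0.09,0.036,0],"roll":0.2},{"slide":[0.13,0.053,0],"roll":0.3},{"slide":[0.1664,0.0671,0],"roll":0.334},{"slide":[0.1664,0.0671,0],"roll":0.334}])

```text
t: 21.78
eef_pos: [479.8, 283.4, 218.5]
tcp_rot: [-3.139, 0.001, 1.52]
ft_force: [0.1, -0.5, -1.3]
opening: 0.454
grip_force: 30.0
```

Run:
```python
from h import *
go((480.5,281.5,110,1.518),(480.5,281.5,88.5,1.518))
for i in range(2):
  a=cam('top');print([(np.round(r['uv'],1).tolist(),round(r['confidence'],2)) for r in spot_in('top','pot')] if 0 else '')
s=cam('scene');save(s,'s9.png',(170,120,270,210),5)
```

```text
at [479.8 283.4 218.5] yaw 1.52 rot [-3.139e+00  1.000e-03] open 0.454 grip 30.0 F [ 0.1 -0.5 -1.3] t 21.8 j6 0.47
(480.5, 281.5, 110, 1.518) -> slide [np.float64(-0.0018), np.float64(0.0008), np.float64(0.1085)] roll 0.002
(480.5, 281.5, 88.5, 1.518) -> slide [np.float64(-0.0018), np.float64(0.0008), np.float64(0.13)] roll 0.002
```

View pics/s9.png

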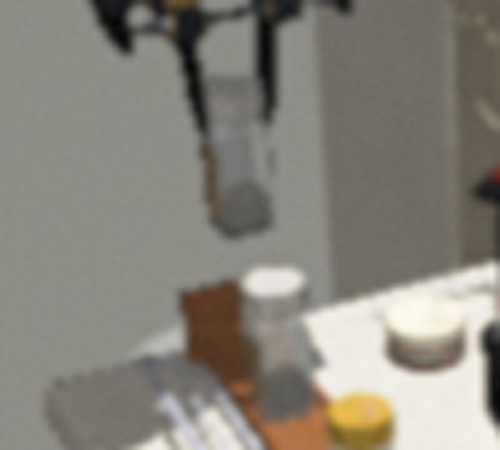

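Jar_4 hangs upright above the left end of the lane, at about (235,150). I'll lower it in.

Request:
step_arm(increments=[{"slide":[-0.002,0.001,0.04],"roll":0},{"slide":[-0.002,0.001,0.08],"roll":0},{"slide":[-0.002,0.001,0.105],"roll":0},{"slide":[-0.002,0.001,0.105],"roll":0}])

```text
t: 22.42
eef_pos: [480.6, 278.1, 114.1]
tcp_rot: [-3.138, 0.002, 1.517]
ft_force: [-0.1, -0.3, -1.2]
opening: 0.453
grip_force: 30.0
```

Request:
step_arm(increments=[{"slide":[0,0,0.008],"roll":0},{"slide":[0,0,0.016],"roll":0},{"slide":[0,0,0.022],"roll":0},{"slide":[0,0,0.025],"roll":0},{"slide":[0,0,0.025],"roll":0}])

```text
t: 23.05
eef_pos: [481.3, 279.6, 90.6]
tcp_rot: [-3.141, -0.0, 1.518]
ft_force: [-0.0, -0.6, -0.3]
opening: 0.456
grip_force: 30.0
```

Request:
step_arm(increments=[{"slide":[0,0.0,0.001],"roll":0},{"slide":[0,0,0.003],"roll":0},{"slide":[0,0,0.003],"roll":0}])

```text
t: 23.42
eef_pos: [481.5, 279.6, 88.5]
tcp_rot: [3.141, -0.0, 1.518]
ft_force: [-3.0, -1.7, 9.3]
opening: 0.454
grip_force: 30.0
```

Request:
step_arm(increments=[{"slide":[0,0,-0.001],"roll":0},{"slide":[0,0,-0.001],"roll":0},{"slide":[0,0,-0.001],"roll":0},{"slide":[0,0,-0.001],"roll":0}], fingers=0.65)

```text
t: 23.92
eef_pos: [481.3, 279.6, 88.5]
tcp_rot: [-3.141, -0.0, 1.518]
ft_force: [0.2, 0.0, -0.4]
opening: 0.648
grip_force: 0.0
```

Request:
step_arm(increments=[{"slide":[0,0,-0.03],"roll":0},{"slide":[0,0,-0.08],"roll":0},{"slide":[0,0,-0.12],"roll":0},{"slide":[0,0,-0.12],"roll":0}])

```text
t: 24.42
eef_pos: [482.2, 280.0, 211.4]
tcp_rot: [3.137, -0.002, 1.518]
ft_force: [0.2, 0.3, -0.5]
opening: 0.649
grip_force: 0.0
```

Run:
```python
from h import *
b=cam('scene')
for j in(1,2,4,5): print(j,[(np.round(r['uv'],1).tolist(),round(r['confidence'],2),world(b,[r['uv']],22 if j==5 else 55)[0].round().tolist()) for r in mark_of('scene',f'jar_{j}_label')[:2]])
print([np.round(r['bbox']).tolist() for r in spot_in('scene','jar_1')])
go((560,-140,200,2.152),(480,100,200,1.518))
```

```text
1 [([223.8, 193.3], 0.64, [469.0, 216.0, 55.0])]
2 [([285.6, 242.3], 0.43, [522.0, -138.0, 55.0])]
4 [([214.8, 185.5], 0.45, [461.0, 284.0, 55.0])]
5 [([292.3, 249.5], 0.62, [543.0, -143.0, 22.0])]
[[221.0, 172.0, 235.0, 207.0], [282.0, 237.0, 315.0, 255.0], [234.0, 197.0, 250.0, 219.0], [213.0, 164.0, 224.0, 198.0]]
at [480.9 279.4 207.4] yaw 1.518 rot [-3.14e+00  1.00e-03] open 0.65 grip 0.0 F [ 0.3  0.4 -0.8] t 24.7 j6 0.46
(560, -140, 200, 2.152) -> slide [np.float64(-0.4146), np.float64(0.1012), np.float64(0.0074)] roll -0.634
(480, 100, 200, 1.518) -> slide [np.float64(-0.1792), np.float64(0.0086), np.float64(0.0074)] roll -0.0
```

Request:
step_arm(increments=[{"slide":[-0.045,-0.003,0],"roll":0},{"slide":[-0.1,-0.01,0],"roll":0},{"slide":[-0.15,-0.016,0],"roll":0},{"slide":[-0.2,-0.02,0],"roll":0},{"slide":[-0.25,-0.02,0],"roll":0}], fingers=0.85)

```text
t: 25.35
eef_pos: [447.4, 29.5, 208.1]
tcp_rot: [-3.141, -0.0, 1.518]
ft_force: [0.2, -0.3, -0.1]
opening: 0.85
grip_force: 0.0
```

Request:
step_arm(increments=[{"slide":[-0.05,0.002,0],"roll":-0.17},{"slide":[-0.1,0.004,0],"roll":-0.34},{"slide":[-0.15,0.005,0],"roll":-0.5},{"slide":[-0.15,0.005,0],"roll":-0.634},{"slide":[-0.15,0.005,0],"roll":-0.634}])

```text
t: 25.98
eef_pos: [444.8, -119.5, 207.9]
tcp_rot: [-3.141, -0.001, 2.15]
ft_force: [-0.1, 0.4, 0.4]
opening: 0.855
grip_force: 0.0
```

Run:
```python
from h import *
a=cam('top');P=cloud(a).reshape(-1,3)
c=(561,-140);d=np.array((.549,-.836));n=np.array([d[1],-d[0]]);q=P[:,:2]-c;s=q@d;w=q@n
m=(abs(s)<75)&(abs(w)<35)&(P[:,2]>15)&(P[:,2]<60);print(m.sum(),np.percentile(s[m],[1,99]).round(1),np.percentile(w[m],[1,99]).round(1))
go((583,-173.5,150,2.152),(583,-173.5,6,2.152))
```

```text
Traceback (most recent call last):
IndexError: index -1 is out of bounds for axis 0 with size 0
```

Request:
step_arm(increments=[{"slide":[-0.04,0.028,0],"roll":0},{"slide":[-0.08,0.057,0.01],"roll":0},{"slide":[-0.121,0.086,0.03],"roll":0},{"slide":[-0.121,0.086,0.08],"roll":0},{"slide":[-0.121,0.086,0.09],"roll":0}])

```text
t: 26.65
eef_pos: [582.2, -171.6, 115.5]
tcp_rot: [-3.138, -0.005, 2.151]
ft_force: [0.2, 0.9, 0.5]
opening: 0.854
grip_force: 0.0
```

Run:
```python
from h import *
go((583,-173.5,150,2.152),(583,-173.5,6,2.152))
```

```text
at [ 582.2 -171.6  115.5] yaw 2.151 rot [-3.138 -0.005] open 0.854 grip 0.0 F [0.2 0.9 0.5] t 26.6 j6 -0.98
(583, -173.5, 150, 2.152) -> slide [np.float64(-0.002), np.float64(-0.0004), np.float64(-0.0345)] roll -0.001
(583, -173.5, 6, 2.152) -> slide [np.float64(-0.002), np.float64(-0.0004), np.float64(0.1095)] roll -0.001
```

Request:
step_arm(increments=[{"slide":[-0.002,0,0.04],"roll":0},{"slide":[-0.002,0,0.08],"roll":0},{"slide":[-0.002,0,0.105],"roll":0},{"slide":[-0.002,0,0.111],"roll":0},{"slide":[-0.002,0,0.111],"roll":0}])

```text
t: 27.28
eef_pos: [585.0, -174.6, 8.8]
tcp_rot: [3.141, 0.001, 2.152]
ft_force: [-0.7, -0.5, 0.3]
opening: 0.847
grip_force: 0.0
```

Request:
step_arm(increments=[{"slide":[0,0,0],"roll":0},{"slide":[0,0,0],"roll":0},{"slide":[0,0,0],"roll":0},{"slide":[0,0,0],"roll":0},{"slide":[0,0,0],"roll":0}], fingers=0)

```text
t: 27.9
eef_pos: [584.6, -174.8, 7.7]
tcp_rot: [3.141, 0.0, 2.152]
ft_force: [-0.2, 0.1, 1.4]
opening: 0.461
grip_force: 30.0
```

Request:
step_arm(increments=[{"slide":[0,0,-0.03],"roll":0},{"slide":[0,0,-0.08],"roll":0},{"slide":[0,0,-0.13],"roll":0},{"slide":[0,0,-0.15],"roll":0},{"slide":[0,0,-0.15],"roll":0}])

```text
t: 28.52
eef_pos: [584.9, -174.9, 158.8]
tcp_rot: [3.14, 0.002, 2.152]
ft_force: [-0.6, 0.2, -2.1]
opening: 0.459
grip_force: 30.0
```

Run:
```python
from h import *
go((443.8,-183.2,158,1.852))
s=state();tilt(s['eef_pos'][:2],(.549,-.836),s['eef_pos'][2]+30,20)
```

```text
at [ 584.9 -174.9  158.8] yaw 2.152 rot [3.14e+00 2.00e-03] open 0.459 grip 30.0 F [-0.6  0.2 -2.1] t 28.5 j6 -0.98
(443.8, -183.2, 158, 1.852) -> slide [np.float64(0.0705), np.float64(-0.1225), np.float64(0.0008)] roll 0.3
[(-90, 5, 155, 188), (-80, 9, 152, 188), (-70, 7, 151, 187), (-60, 14, 153, 188), (-50, 9, 151, 188), (-40, 10, 152, 186), (-30, 7, 155, 188), (-20, 4, 154, 184), (10, 46, 154, 188)]
```

Request:
step_arm(increments=[{"slide":[0.025,-0.042,0],"roll":0.1},{"slide":[0.05,-0.085,0],"roll":0.2},{"slide":[0.0705,-0.1225,0],"roll":0.3},{"slide":[0.0705,-0.1225,0.04],"roll":0.3},{"slide":[0.0705,-0.1225,0.06],"roll":0.3}])

```text
t: 29.2
eef_pos: [442.0, -182.6, 95.2]
tcp_rot: [-3.139, -0.002, 1.851]
ft_force: [0.3, -0.3, -0.8]
opening: 0.459
grip_force: 30.0
```

Request:
step_arm(increments=[{"slide":[0,0,0],"roll":0},{"slide":[0,0,0],"roll":0}], fingers=0.457)

```text
t: 29.45
eef_pos: [443.5, -183.0, 97.5]
tcp_rot: [-3.141, -0.001, 1.852]
ft_force: [0.1, -0.7, -1.3]
opening: 0.457
grip_force: 30.0
```

Request:
step_arm(increments=[{"slide":[0,0,0],"roll":0},{"slide":[0,0,0],"roll":0}], fingers=0.459)

```text
t: 29.7
eef_pos: [443.7, -183.1, 98.1]
tcp_rot: [3.141, 0.001, 1.852]
ft_force: [-0.8, 0.5, -1.4]
opening: 0.456
grip_force: 30.0
```

Request:
step_arm(increments=[{"slide":[0,0,0],"roll":0},{"slide":[0,0,0],"roll":0}], fingers=0.4602)

```text
t: 29.95
eef_pos: [443.5, -183.0, 97.7]
tcp_rot: [3.141, 0.0, 1.852]
ft_force: [-0.2, -0.3, -0.7]
opening: 0.464
grip_force: 12.8
```

Request:
step_arm(increments=[{"slide":[0,0,0],"roll":0},{"slide":[0,0,0],"roll":0}], fingers=0.4612)

```text
t: 30.2
eef_pos: [443.5, -183.0, 97.6]
tcp_rot: [3.141, -0.0, 1.852]
ft_force: [0.2, 0.8, -1.0]
opening: 0.463
grip_force: 9.7
```

Request:
step_arm(increments=[{"slide":[0,0,0],"roll":0},{"slide":[0,0,0],"roll":0}], fingers=0.4625)

```text
t: 30.45
eef_pos: [443.4, -183.0, 97.6]
tcp_rot: [-3.142, -0.0, 1.852]
ft_force: [0.1, -0.2, -0.8]
opening: 0.467
grip_force: 4.7
```

Request:
step_arm(increments=[{"slide":[0,0,0],"roll":0},{"slide":[0,0,0],"roll":0},{"slide":[0,0,0],"roll":0}], fingers=0.463)

```text
t: 30.82
eef_pos: [443.5, -183.0, 97.6]
tcp_rot: [3.142, -0.0, 1.852]
ft_force: [1.0, -0.0, -1.8]
opening: 0.462
grip_force: 3.3
```

Run:
```python
from h import *
tilt((443.5,-183.),(.278,-.96),130)
```

```text
[(-40, 7, 37, 71), (-30, 7, 64, 88), (-20, 5, 59, 126), (-10, 51, 18, 125), (0, 79, 32, 123), (10, 110, 59, 119), (20, 38, 91, 115)]
```

Request:
step_arm(increments=[{"slide":[0,0,0],"roll":0},{"slide":[0,0,0],"roll":0},{"slide":[0,0,0],"roll":0}], fingers=0.4633)

```text
t: 31.25
eef_pos: [443.4, -183.0, 97.6]
tcp_rot: [-3.142, -0.0, 1.852]
ft_force: [-0.3, 0.4, -1.2]
opening: 0.466
grip_force: 2.5
```

Run:
```python
from h import *
tilt((443.5,-183.),(.278,-.96),130)
```

```text
[(-40, 6, 33, 56), (-30, 9, 34, 86), (-20, 10, 19, 124), (-10, 44, 16, 126), (0, 93, 32, 122), (10, 104, 63, 119), (20, 38, 92, 115)]
```

Request:
step_arm(increments=[{"slide":[0,0,0.006],"roll":0},{"slide":[0,0,0.012],"roll":0},{"slide":[0,0,0.017],"roll":0},{"slide":[0,0,0.021],"roll":0},{"slide":[0,0,0.021],"roll":0}], fingers=0.463)

```text
t: 31.92
eef_pos: [443.5, -183.0, 76.4]
tcp_rot: [-3.142, -0.0, 1.852]
ft_force: [-0.0, 0.4, -1.4]
opening: 0.462
grip_force: 3.3
```

Request:
step_arm(increments=[{"slide":[0.006,0,0],"roll":0},{"slide":[0.012,0,0],"roll":0},{"slide":[0.018,0,0],"roll":0},{"slide":[0.024,0,0.001],"roll":0},{"slide":[0.03,0,0.002],"roll":0}])

```text
t: 32.55
eef_pos: [435.3, -153.9, 74.9]
tcp_rot: [3.141, 0.001, 1.852]
ft_force: [-0.2, 0.1, 3.9]
opening: 0.461
grip_force: 3.4
```

Run:
```python
from h import *
s=state();tilt(s['eef_pos'][:2],(.278,-.96),s['eef_pos'][2]+30,8)
go()
```

```text
[(-30, 6, 38, 65), (-20, 7, 24, 103), (-10, 18, 9, 104), (0, 56, 9, 103), (10, 137, 16, 102), (20, 63, 56, 99)]
at [ 434.8 -153.3   74.7] yaw 1.852 rot [ 3.141 -0.   ] open 0.463 grip 3.3 F [-0.   0.4  4.1] t 32.6 j6 -0.76
```

Request:
step_arm(increments=[{"slide":[0.005,0,0],"roll":0},{"slide":[0.01,0,0],"roll":0},{"slide":[0.015,0,0.0],"roll":0},{"slide":[0.015,0,0.0],"roll":0}])

```text
t: 33.1
eef_pos: [430.7, -139.4, 74.5]
tcp_rot: [-3.141, -0.0, 1.852]
ft_force: [1.1, -0.2, -0.6]
opening: 0.465
grip_force: 3.3
```

Run:
```python
from h import *
s=state();tilt(s['eef_pos'][:2],(.278,-.96),s['eef_pos'][2]+30,5)
go()
```

```text
[(-30, 3, 9, 57), (-20, 11, 19, 104), (-10, 20, 12, 104), (0, 37, 5, 104), (10, 145, 5, 103), (20, 113, 35, 102)]
at [ 430.9 -139.6   74.5] yaw 1.852 rot [-3.141 -0.   ] open 0.464 grip 3.3 F [ 0.8 -1.2 -1. ] t 33.1 j6 -0.74
```

Request:
step_arm(increments=[{"slide":[0,0,0],"roll":0},{"slide":[0,0,0],"roll":0},{"slide":[0,0,0],"roll":0},{"slide":[0,0,0],"roll":0},{"slide":[0,0,0],"roll":0}], fingers=0.6)

```text
t: 33.78
eef_pos: [431.0, -139.8, 74.6]
tcp_rot: [3.141, -0.0, 1.852]
ft_force: [1.5, -0.1, 0.3]
opening: 0.604
grip_force: 0.0
```

Run:
```python
from h import *
s=state();c=tilt(s['eef_pos'][:2],(.278,-.96),s['eef_pos'][2]+30,5);save(c,'s10.png',(220,180,320,280),5)
go()
```

```text
[(-30, 5, 10, 59), (-20, 11, 36, 101), (-10, 27, 34, 102), (0, 130, 9, 103), (10, 147, 5, 90)]
at [ 431.  -139.8   74.6] yaw 1.852 rot [ 3.142 -0.   ] open 0.594 grip 0.0 F [ 0.9 -0.5  0.1] t 33.8 j6 -0.74
```

View pics/s10.png

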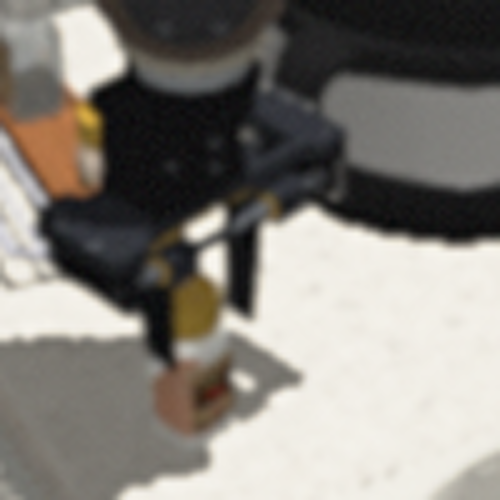

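Jar_5 stands upright, with its picture label at (215,385) facing along the old cap direction, as expected. I'll re-grip it, lift it and turn it.

Request:
step_arm(increments=[{"slide":[0.004,0,0],"roll":0},{"slide":[0.004,0,0],"roll":0}])

```text
t: 34.08
eef_pos: [429.7, -135.6, 74.6]
tcp_rot: [-3.142, -0.0, 1.852]
ft_force: [-0.5, -0.5, -0.8]
opening: 0.598
grip_force: 0.0
```

Request:
step_arm(increments=[{"slide":[0,0,0],"roll":0},{"slide":[0,0,0],"roll":0},{"slide":[0,0,0],"roll":0},{"slide":[0,0,0],"roll":0}], fingers=0)

```text
t: 34.58
eef_pos: [429.9, -136.0, 74.6]
tcp_rot: [3.141, 0.0, 1.852]
ft_force: [0.4, -0.8, -0.5]
opening: 0.456
grip_force: 30.0
```

Request:
step_arm(increments=[{"slide":[0,0,-0.05],"roll":0},{"slide":[0,0,-0.1],"roll":0},{"slide":[0,0,-0.14],"roll":0},{"slide":[0,0,-0.14],"roll":0}])

```text
t: 35.08
eef_pos: [430.7, -136.3, 216.9]
tcp_rot: [3.138, 0.003, 1.852]
ft_force: [0.0, -0.3, -0.6]
opening: 0.46
grip_force: 30.0
```

Request:
step_arm(increments=[{"slide":[0,0,0],"roll":0.18},{"slide":[0,0,0],"roll":0.36},{"slide":[0,0,0],"roll":0.54},{"slide":[0,0,0],"roll":0.72},{"slide":[0,0,0],"roll":0.9}])

```text
t: 35.7
eef_pos: [429.3, -135.7, 213.2]
tcp_rot: [-3.139, 0.0, 0.946]
ft_force: [-0.9, -0.3, -0.4]
opening: 0.46
grip_force: 30.0
```

Request:
step_arm(increments=[{"slide":[0,0,0],"roll":0.18},{"slide":[0,0,0],"roll":0.36},{"slide":[0,0,0],"roll":0.54},{"slide":[0,0,0],"roll":0.72},{"slide":[0,0,0],"roll":0.9}])

```text
t: 36.33
eef_pos: [429.3, -135.7, 213.2]
tcp_rot: [-3.14, 0.002, 0.046]
ft_force: [0.2, -0.4, -1.6]
opening: 0.461
grip_force: 30.0
```

Run:
```python
from h import *
s=state();tilt(s['eef_pos'][:2],(0,-1),s['eef_pos'][2]+30,80)
go((473,141.5,213,-.055),(473,141.5,82.6,-.055))
```

```text
[(-30, 27, 213, 242), (-20, 33, 137, 241), (-10, 47, 141, 240), (0, 60, 139, 240), (10, 115, 138, 240), (20, 206, 139, 242), (30, 28, 214, 243)]
at [ 429.3 -135.7  213.2] yaw 0.037 rot [-3.14e+00  2.00e-03] open 0.457 grip 30.0 F [ 0.3 -0.9 -0.5] t 36.4 j6 1.08
(473, 141.5, 213, -0.055) -> slide [np.float64(0.0539), np.float64(-0.2754), np.float64(0.0002)] roll 0.092
(473, 141.5, 82.6, -0.055) -> slide [np.float64(0.0539), np.float64(-0.2754), np.float64(0.1306)] roll 0.092
```

Request:
step_arm(increments=[{"slide":[0.01,-0.045,0],"roll":0.05},{"slide":[0.02,-0.1,0],"roll":0.1},{"slide":[0.03,-0.16,0],"roll":0.1},{"slide":[0.042,-0.22,0],"roll":0.1},{"slide":[0.054,-0.275,0],"roll":0.1}])

```text
t: 37.0
eef_pos: [469.1, 143.5, 213.6]
tcp_rot: [3.141, 0.001, -0.045]
ft_force: [0.5, 0.1, -1.1]
opening: 0.46
grip_force: 30.0
```

Request:
step_arm(increments=[{"slide":[0,0,0.02],"roll":0},{"slide":[0,0,0.02],"roll":0},{"slide":[0,0,0.02],"roll":0}])

```text
t: 37.38
eef_pos: [469.5, 141.0, 194.6]
tcp_rot: [3.142, 0.001, -0.048]
ft_force: [0.6, -0.6, -1.1]
opening: 0.461
grip_force: 30.0
```

Run:
```python
from h import *
go((473,141.5,84,-.055))
```

```text
at [469.5 141.  194.6] yaw -0.048 rot [3.142e+00 1.000e-03] open 0.461 grip 30.0 F [ 0.6 -0.6 -1.1] t 37.4 j6 1.78
(473, 141.5, 84, -0.055) -> slide [np.float64(0.0034), np.float64(-0.0007), np.float64(0.1106)] roll 0.007
```

Run:
```python
from h import *
c=cam('scene');P=cloud(c).reshape(-1,3);g=state()['eef_pos']
q=P-g; m=(abs(q[:,0])<40)&(abs(q[:,1])<40)&(q[:,2]<-8)&(q[:,2]>-70)
for lo in(-70,-50,-30): 
    k=m&(q[:,2]>lo)&(q[:,2]<lo+20);print(lo,k.sum(),np.percentile(q[k],[2,10,50,90,98],axis=0)[:,:2].round(1).tolist())
for j in(1,2,5): print(j,[(np.round(r['uv'],1).tolist(),round(r['confidence'],2)) for r in mark_of('scene',f'jar_{j}')])
```

```text
-70 76 [[-14.0, -27.2], [-12.8, -24.6], [1.5, -20.9], [23.1, -12.0], [28.1, -0.5]]
-50 79 [[-14.8, -26.9], [-14.2, -25.5], [-0.1, -21.0], [19.7, -2.6], [26.6, 8.8]]
-30 79 [[-14.5, -27.1], [-13.1, -25.3], [-0.1, -20.6], [20.9, -3.3], [27.0, 6.2]]
1 [([222.7, 200.5], 0.82), ([243.4, 222.4], 0.71), ([235.7, 190.1], 0.7), ([220.7, 191.7], 0.44), ([232.9, 213.1], 0.15)]
2 [([222.7, 200.5], 0.82), ([243.4, 222.4], 0.71), ([235.7, 190.1], 0.7), ([220.7, 191.7], 0.44), ([232.9, 213.1], 0.15)]
5 [([222.7, 200.5], 0.82), ([243.4, 222.4], 0.71), ([235.7, 190.1], 0.7), ([220.7, 191.7], 0.44), ([232.9, 213.1], 0.15)]
```

Request:
step_arm(increments=[{"slide":[-0.003,0,0.04],"roll":0.007},{"slide":[-0.003,0,0.08],"roll":0.007},{"slide":[-0.003,0,0.1],"roll":0.007},{"slide":[-0.003,0,0.1],"roll":0.007}])

```text
t: 38.08
eef_pos: [466.2, 141.2, 93.9]
tcp_rot: [3.141, 0.002, -0.056]
ft_force: [1.3, 0.0, -0.9]
opening: 0.458
grip_force: 30.0
```

Request:
step_arm(increments=[{"slide":[0,0,0.004],"roll":0},{"slide":[0,0,0.008],"roll":0},{"slide":[0,0,0.011],"roll":0},{"slide":[0,0,0.011],"roll":0}])

```text
t: 38.58
eef_pos: [466.5, 141.6, 83.7]
tcp_rot: [-3.141, -0.0, -0.055]
ft_force: [0.9, -1.0, -0.8]
opening: 0.457
grip_force: 30.0
```

Request:
step_arm(increments=[{"slide":[0,0,0.001],"roll":0},{"slide":[0,0,0.002],"roll":0},{"slide":[0,0,0.002],"roll":0}])

```text
t: 38.95
eef_pos: [466.9, 141.7, 82.5]
tcp_rot: [-3.141, -0.001, -0.055]
ft_force: [-3.1, -0.9, 12.5]
opening: 0.459
grip_force: 30.0
```

Request:
step_arm(increments=[{"slide":[0,0,0],"roll":0},{"slide":[0,0,0],"roll":0},{"slide":[0,0,0],"roll":0},{"slide":[0,0,0],"roll":0}], fingers=0.62)

```text
t: 39.45
eef_pos: [466.5, 141.6, 81.5]
tcp_rot: [-3.142, 0.0, -0.055]
ft_force: [0.1, 0.5, -0.1]
opening: 0.619
grip_force: 0.0
```

Request:
step_arm(increments=[{"slide":[0,0,-0.03],"roll":0},{"slide":[0,0,-0.08],"roll":0},{"slide":[0,0,-0.12],"roll":0},{"slide":[0,0,-0.14],"roll":0},{"slide":[0,0,-0.14],"roll":0}])

```text
t: 40.08
eef_pos: [466.9, 141.7, 222.6]
tcp_rot: [-3.141, -0.003, -0.055]
ft_force: [-0.3, -0.3, -0.2]
opening: 0.62
grip_force: 0.0
```

Request:
step_arm(increments=[{"slide":[-0.02,0.06,0],"roll":0},{"slide":[-0.04,0.12,0],"roll":0},{"slide":[-0.06,0.18,0],"roll":0},{"slide":[-0.06,0.22,0],"roll":0},{"slide":[-0.06,0.22,0],"roll":0}])

```text
t: 40.7
eef_pos: [393.9, -76.7, 220.6]
tcp_rot: [-3.141, 0.001, -0.059]
ft_force: [0.4, -0.8, -0.2]
opening: 0.622
grip_force: 0.0
```

Run:
```python
from h import *
a=cam('top');P=cloud(a).reshape(-1,3);C=a['color']
for nm,(x,y) in {'j1':(479,230),'j2':(468,62),'j4':(481,280),'j5':(473,141)}.items():
    m=(P[:,2]>90)&(P[:,2]<130)&(abs(P[:,0]-x)<30)&(abs(P[:,1]-y)<26);print(nm,m.sum(),np.median(P[m],0).round(1),P[m].min(0).round(),P[m].max(0).round())
m=(P[:,0]>370)&(P[:,0]<435)&(P[:,1]>20)&(P[:,1]<320)&(P[:,2]>12)&(P[:,2]<60);r=cv2.minAreaRect(P[m][:,:2].astype(np.float32));print('guard',r)
for n,im in(('top',a),('scene',None)):
  im=im or cam('scene')
  for j in (1,2,4,5): print(n,j,[(np.round(r['uv'],1).tolist(),round(r['confidence'],2),world(im,[r['uv']],55)[0].round().tolist()) for r in mark_of(n,f'jar_{j}_label')[:2]])
print([world(a,[r['uv']],23)[0].round().tolist() for r in mark_of('top','guard_bar')])
save(a,'t9.png',(130,200,290,290),5); 
s=cam('scene');A=cv2.resize(a['color'][205:285,135:270,::-1],(540,320),interpolation=3);B=cv2.resize(s['color'][150:240,190:270,::-1],(480,540),interpolation=3)
out=np.zeros((600,800,3),np.uint8);out[:214,:360]=cv2.resize(A,(360,214));out[:495,360:800]=cv2.resize(B,(440,495));cv2.imwrite('pics/f1.png',out)
go()
```

```text
j1 278 [478.1 228.4 115. ] [457. 209.  91.] [501. 252. 120.]
j2 254 [466.2  59.8 107.5] [447.  38.  90.] [489.  81. 114.]
j4 273 [479.7 277.2 114.2] [459. 258.  90.] [503. 301. 122.]
j5 247 [472.  137.6 106.9] [451. 119.  91.] [493. 159. 112.]
guard ((412.25494384765625, 172.46920776367188), (279.2767028808594, 50.59968185424805), 87.77652740478516)
top 1 [([176.6, 242.0], 0.77, [455.0, 230.0, 55.0]), ([203.8, 236.7], 0.19, [471.0, 158.0, 55.0])]
top 2 [([239.9, 248.9], 0.8, [439.0, 61.0, 55.0])]
top 4 [([157.4, 242.0], 0.56, [455.0, 281.0, 55.0]), ([329.0, 149.4], 0.34, [719.0, -178.0, 55.0])]
top 5 [([216.4, 239.1], 0.37, [465.0, 124.0, 55.0])]
scene 1 [([220.4, 189.8], 0.61, [468.0, 245.0, 55.0])]
scene 2 [([235.8, 218.9], 0.45, [440.0, 49.0, 55.0])]
scene 4 [([218.0, 184.2], 0.58, [475.0, 287.0, 55.0]), ([257.1, 190.0], 0.39, [584.0, 178.0, 55.0])]
scene 5 [([225.3, 207.6], 0.64, [437.0, 128.0, 55.0])]
[[397.0, 179.0, 23.0]]
at [394.5 -74.4 221.6] yaw -0.055 rot [-3.141 -0.   ] open 0.618 grip 0.0 F [ 0.8 -0.2 -0.2] t 41.3 j6 1.27
```

View pics/f1.png

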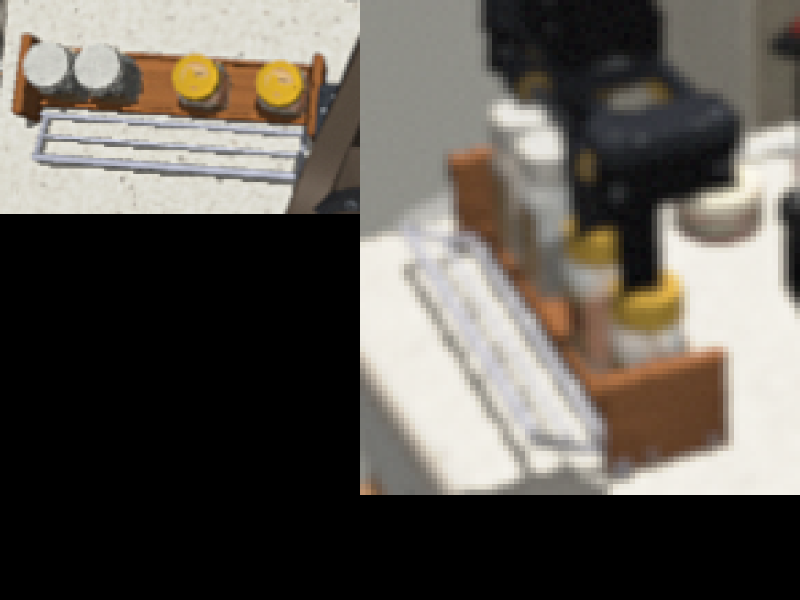

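All four jars stand in line in the lane (caps at about (47,67), (98,70), (196,80) and (280,85) in the top view), with labels to the front. Now the guard.

Request:
step_arm(increments=[{"slide":[0.012,-0.05,0],"roll":0},{"slide":[0.022,-0.1,0],"roll":0},{"slide":[0.032,-0.15,0],"roll":0},{"slide":[0.035,-0.177,0],"roll":0},{"slide":[0.035,-0.177,0],"roll":0}], fingers=0)

```text
t: 41.92
eef_pos: [439.2, 101.4, 221.5]
tcp_rot: [-3.141, 0.0, -0.052]
ft_force: [-0.6, 0.1, -0.1]
opening: 0.15
grip_force: 0.0
```

Request:
step_arm(increments=[{"slide":[-0.02,-0.04,0],"roll":0},{"slide":[-0.05,-0.08,0],"roll":0},{"slide":[-0.086,-0.11,0],"roll":0},{"slide":[-0.086,-0.11,0],"roll":0}])

```text
t: 42.42
eef_pos: [357.7, 215.1, 221.8]
tcp_rot: [3.142, 0.0, -0.053]
ft_force: [0.4, -0.0, -0.4]
opening: 0.005
grip_force: 0.0
```

Run:
```python
from h import *
go((358,217,12,-.06),(368,217,11,-.06))
```

```text
at [357.7 215.1 221.8] yaw -0.053 rot [3.142 0.   ] open 0.005 grip 0.0 F [ 0.4 -0.  -0.4] t 42.4 j6 2.01
(358, 217, 12, -0.06) -> slide [np.float64(0.0002), np.float64(-0.0019), np.float64(0.2098)] roll 0.007
(368, 217, 11, -0.06) -> slide [np.float64(0.0102), np.float64(-0.0024), np.float64(0.2108)] roll 0.007
```

Request:
step_arm(increments=[{"slide":[0,0,0.06],"roll":0},{"slide":[0,0,0.12],"roll":0},{"slide":[0,0,0.17],"roll":0},{"slide":[0,0,0.2],"roll":0},{"slide":[0,0,0.208],"roll":0}])

```text
t: 43.05
eef_pos: [359.5, 213.5, 12.3]
tcp_rot: [3.14, 0.003, -0.056]
ft_force: [-0.1, 0.1, 0.9]
opening: 0.004
grip_force: 0.0
```

Request:
step_arm(increments=[{"slide":[0.005,0,0],"roll":0},{"slide":[0.01,0,0],"roll":0},{"slide":[0.016,0,-0.001],"roll":0},{"slide":[0.02,0,-0.006],"roll":0},{"slide":[0.024,0,-0.012],"roll":0}])

```text
t: 43.68
eef_pos: [383.1, 213.3, 26.2]
tcp_rot: [3.141, 0.001, -0.055]
ft_force: [-4.3, 2.1, -0.4]
opening: 0.004
grip_force: 1.9
```

Request:
step_arm(increments=[{"slide":[0.006,0,-0.008],"roll":0},{"slide":[0.012,0,-0.013],"roll":0},{"slide":[0.018,0,-0.018],"roll":0},{"slide":[0.024,0,-0.022],"roll":0},{"slide":[0.03,0,-0.024],"roll":0}])

```text
t: 44.3
eef_pos: [413.9, 211.7, 50.0]
tcp_rot: [-3.141, -0.001, -0.055]
ft_force: [-2.8, 0.2, 1.1]
opening: 0.005
grip_force: 0.9
```

Request:
step_arm(increments=[{"slide":[0.002,0,0],"roll":0},{"slide":[0.004,0,0],"roll":0},{"slide":[0.006,0,0],"roll":0}])

```text
t: 44.68
eef_pos: [419.3, 211.3, 49.5]
tcp_rot: [-3.142, 0.0, -0.055]
ft_force: [-1.1, -0.2, 1.5]
opening: 0.004
grip_force: 0.8
```

Request:
step_arm(increments=[{"slide":[0.001,0,0],"roll":0},{"slide":[0.002,0,0],"roll":0},{"slide":[0.003,0,0],"roll":0}])

```text
t: 45.05
eef_pos: [422.4, 211.2, 49.6]
tcp_rot: [-3.142, -0.0, -0.055]
ft_force: [-1.0, -0.2, -0.2]
opening: 0.003
grip_force: 0.7
```

Request:
step_arm(increments=[{"slide":[0.001,0,0],"roll":0},{"slide":[0.002,0,0],"roll":0},{"slide":[0.002,0,0],"roll":0}])

```text
t: 45.42
eef_pos: [424.5, 211.0, 49.6]
tcp_rot: [-3.141, -0.0, -0.055]
ft_force: [-0.7, -1.0, 1.2]
opening: 0.004
grip_force: 0.2
```

Request:
step_arm(increments=[{"slide":[0.001,0,0],"roll":0},{"slide":[0.002,0,0],"roll":0},{"slide":[0.002,0,0],"roll":0}])

```text
t: 45.8
eef_pos: [424.8, 210.9, 49.5]
tcp_rot: [3.141, 0.003, -0.055]
ft_force: [-8.7, 4.2, 4.6]
opening: 0.008
grip_force: 4.2
```

Request:
step_arm(increments=[{"slide":[0.001,0,0],"roll":0},{"slide":[0.002,0,0],"roll":0},{"slide":[0.002,0,0],"roll":0}])

```text
t: 46.18
eef_pos: [425.1, 210.8, 49.5]
tcp_rot: [3.14, 0.006, -0.055]
ft_force: [-16.8, 7.0, 10.0]
opening: 0.005
grip_force: 8.4
```

Run:
```python
from h import *
b=cam('scene');a=cam('top')
for n,im in(('top',a),('scene',b)): print(n,[(world(im,[r['uv']],60)[0].round().tolist(),round(r['confidence'],2)) for r in mark_of(n,'guard_bar')])
P=cloud(a).reshape(-1,3);m=(P[:,0]>370)&(P[:,0]<450)&(P[:,1]>50)&(P[:,1]<160)&(P[:,2]>45)&(P[:,2]<75);print(m.sum(),np.median(P[m],0) if m.any() else '')
go()
```

```text
top [([437.0, 174.0, 60.0], 0.59), ([444.0, 137.0, 60.0], 0.28)]
scene [([436.0, 162.0, 60.0], 0.49)]
114 [433.11659608  83.82495016  62.29662855]
at [425.1 210.8  49.5] yaw -0.055 rot [3.14  0.006] open 0.004 grip 8.4 F [-15.3   6.9  10.8] t 46.4 j6 1.94
```

The guard is against its stop: the force jumped to 17 N and the bar is at z ≈ 62. I'll back off, rise and do a last check.

Request:
step_arm(increments=[{"slide":[-0.01,0,0],"roll":0},{"slide":[-0.025,0,0],"roll":0},{"slide":[-0.04,0,0],"roll":0},{"slide":[-0.05,0,-0.04],"roll":0},{"slide":[-0.05,0,-0.1],"roll":0}])

```text
t: 47.0
eef_pos: [376.5, 213.3, 149.7]
tcp_rot: [3.14, 0.004, -0.055]
ft_force: [1.8, 0.1, 0.5]
opening: 0.005
grip_force: 0.0
```

Request:
step_arm(increments=[{"slide":[0,-0.05,-0.06],"roll":0},{"slide":[0,-0.11,-0.1],"roll":0},{"slide":[0,-0.17,-0.12],"roll":0},{"slide":[0,-0.2,-0.12],"roll":0},{"slide":[0,-0.2,-0.12],"roll":0}])

```text
t: 47.62
eef_pos: [388.6, 415.9, 269.6]
tcp_rot: [-3.141, -0.001, -0.052]
ft_force: [-0.2, -1.7, -1.0]
opening: 0.003
grip_force: 0.0
```

Run:
```python
from h import *
a=cam('top');P=cloud(a).reshape(-1,3);b=cam('scene')
for nm,(x,y) in {'j1':(479,230),'j2':(468,62),'j4':(481,280),'j5':(473,141)}.items():
    m=(P[:,2]>90)&(P[:,2]<130)&(abs(P[:,0]-x)<30)&(abs(P[:,1]-y)<26);print(nm,m.sum(),np.median(P[m],0).round(1),P[m].min(0).round(),P[m].max(0).round())
for lo,hi in((40,100),(100,160),(160,220),(220,300)):
    m=(P[:,0]>370)&(P[:,0]<450)&(P[:,1]>lo)&(P[:,1]<hi)&(P[:,2]>45)&(P[:,2]<75);print('bar',m.sum(),np.median(P[m],0).round(1) if m.any() else '')
for n,im in(('top',a),('scene',b)):
  for j in (1,2,4,5): print(n,j,[(round(r['confidence'],2),world(im,[r['uv']],55)[0].round().tolist()) for r in mark_of(n,f'jar_{j}_label')[:2]])
go();cv2.imwrite('pics/f2.png',cv2.resize(b['color'][150:240,180:290,::-1],(733,600),interpolation=3))
```

```text
j1 285 [478.  228.4 114.9] [457. 208.  90.] [501. 252. 120.]
j2 252 [466.2  60.  107.1] [447.  38.  92.] [489.  81. 113.]
j4 274 [479.4 277.4 114.6] [459. 258.  90.] [503. 301. 120.]
j5 246 [472.1 138.  106.9] [451. 119.  92.] [494. 159. 113.]
bar 95 [432.9  66.   62.1]
bar 69 [434.9 130.4  61.6]
bar 70 [438.9 189.7  62.3]
bar 92 [442.8 260.3  61.7]
top 1 [(0.77, [460.0, 225.0, 55.0]), (0.57, [440.0, 174.0, 55.0])]
top 2 [(0.62, [444.0, 64.0, 55.0])]
top 4 [(0.84, [456.0, 277.0, 55.0])]
top 5 [(0.72, [445.0, 135.0, 55.0]), (0.48, [461.0, 232.0, 55.0])]
scene 1 [(0.77, [464.0, 217.0, 55.0])]
scene 2 [(0.49, [442.0, 46.0, 55.0])]
scene 4 [(0.68, [465.0, 272.0, 55.0])]
scene 5 [(0.63, [633.0, 227.0, 55.0]), (0.5, [440.0, 123.0, 55.0])]
at [389.6 412.8 269.7] yaw -0.056 rot [-3.141 -0.   ] open 0.002 grip 0.0 F [-0.5  0.1  0.2] t 48.1 j6 2.32
```

Run:
```python
from h import *
J={1:(478.1,228.4),2:(466.3,60),4:(479.6,277.3),5:(472.1,137.8)}
acc={j:{'top':[],'scene':[]} for j in J}
for k in range(9):
  for n in('top','scene'):
    im=cam(n)
    for j,(x,y) in J.items():
      for r in mark_of(n,f'jar_{j}_label'):
        w=world(im,[r['uv']],50)[0]
        if abs(w[1]-y)<24 and abs(w[0]-x)<45: acc[j][n].append(w[:2]);break
for j,(x,y) in J.items():
  for n in acc[j]:
    A=np.array(acc[j][n])
    if len(A): m=np.median(A,0)-(x,y);print(j,n,len(A),m.round(1),A.std(0).round(1),'yawdev',round(np.arctan2(-m[1],-m[0])+.06,2))
print(state()['t'])
```

```text
1 top 9 [-18.3   2.6] [2.4 2. ] yawdev -0.08
1 scene 9 [-14.9   3.9] [6.9 8.6] yawdev -0.2
2 top 9 [-25.2  -1. ] [2.4 1.7] yawdev 0.1
2 scene 9 [-28.1  -7.1] [2.7 8.8] yawdev 0.31
4 top 9 [-21.3   2.6] [2.8 3.2] yawdev -0.06
4 scene 9 [-10.6   8.4] [4.8 6.8] yawdev -0.61
5 top 9 [-24.3   0.4] [3.3 1.9] yawdev 0.04
5 scene 9 [-23.1  -8.8] [4.4 5.5] yawdev 0.43
52.625
```

```bash
python3 -c "
from h import *
print(env.job_done())"
```

```text
the job is handed in; nothing more can be done
None
```

I handed the job in at about 53 s on the robot's clock. All four jars present (1, 2, 4 and 5; jar_3 was absent) stand in the lane with their labels to the front by the top camera, the guard is up against its stop, and no verdict came back.

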